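# Rake the ferrite rods into the grooves of the stock tray

## Task

Four of the six ferrite rods in the blue ribbed tray lie crooked on top of the ribs: take the hand rake from its grey stand by the handle, set its tines down lightly on the flat landing at one end of the tray, and comb across the ribs to the other end, the tines kept just resting on the ribs (a few newtons), until every rod lies down in a groove. Then put the rake back in its stand, head on both saddles, and let go. Ferrite is brittle, so never bear down on the tray or force a rod; keep the gripper off the rods and leave the other things on the bench alone.

Things in the scene. Friction and masses are not known exactly. Their poses are not given: they have to be found in the camera images.
- tray: Blue stock tray fixed to the bench, 116 x 256 mm, walls 4 mm thick, 21 mm high; origin at the centre of its underside, z up; inside 108 mm along its x, 248 mm along its y. Twelve grooves 7 mm wide run along its x, side by side along y at 14 mm pitch (centres y = -77, -63 ... +77 mm), parted by pale round-topped ribs. Groove floors are 5.5 mm, rib tops 12 mm above the underside.
- tray_left (a point): centre of the flat landing at the tray's +y end (tray x 0, y +104 mm, z 12 mm), level with the rib tops, y 84 to 124 mm, over the whole inner width. The tray is rigid, the tines spring 0.2 mm per N. From here the rake, its x along the tray's x, travels along the tray's y; its runners bridge the grooves, so they slide over the ribs.
- tray_right (a point): centre of the flat landing at the tray's -y end (tray x 0, y -104 mm, z 12 mm), the twin of the other one. While combing, a rod may be caught for a moment between a tine and the next rib, felt as a sudden rise of the drag: ease the rake back a few mm, the rod drops free, and go on
- rake: Hand rake, 0.17 to 0.25 kg, same after a half turn. Origin at the centre of the underside of its beech head, z up the handle. The head is 132 mm (x) x 38 mm (y) x 14 mm. Under it hang five U-shaped loops of 6 mm spring wire, side by side along its x at 20 mm pitch (86 mm over all): each a flat runner along the rake's y, 34 mm over all, with an upright leg at both ends that pushes the rods.
- rake_grip (a point): middle of the rake's handle, 52 mm above its origin, where it is gripped; the handle is 30 mm (rake x) x 18 mm (rake y), from 14 to 78 mm above the origin; pinch the 18 mm firmly. The tines are clamped at a depth that is not measured: the runners' undersides lie somewhere from 25 to 49 mm below the origin, so the touch must be felt for.
- stand: Grey saddle stand fixed to the bench: base 150 mm (x) x 60 mm (y), two upright cheeks (x -66 to -52 and 52 to 66 mm) whose tops are 60 mm up; lugs 9 mm higher at y +-25 to 30 mm keep the head between them. Origin at the centre of its underside, z up. The rake rests with the ends of its head on the cheeks (rake origin 60 mm above the stand's, its x along the stand's x), tines hanging free.
- rod1: Charcoal-black ferrite rod, 6 mm thick, 90 mm long, round ends, 12.5 g, brittle; origin at its middle, x along it. It starts crooked (0.38 to 0.55 rad) on top of the ribs, centre 15 mm above the tray's underside; lying in a groove it would be at 8.5 mm.
- rod2: Charcoal-black ferrite rod, 6 mm thick, 90 mm long, round ends, 12.5 g, brittle; origin at its middle, x along it. It starts crooked (0.38 to 0.55 rad) on top of the ribs, centre 15 mm above the tray's underside; lying in a groove it would be at 8.5 mm.
- rod3: Charcoal-black ferrite rod, 6 mm thick, 90 mm long, round ends, 12.5 g, brittle; origin at its middle, x along it. It starts crooked (0.38 to 0.55 rad) on top of the ribs, centre 15 mm above the tray's underside; lying in a groove it would be at 8.5 mm.
- rod4: Charcoal-black ferrite rod, 6 mm thick, 90 mm long, round ends, 12.5 g, brittle; origin at its middle, x along it. It starts crooked (0.38 to 0.55 rad) on top of the ribs, centre 15 mm above the tray's underside; lying in a groove it would be at 8.5 mm.
- rod5: Charcoal-black ferrite rod, 6 mm thick, 90 mm long, round ends, 12.5 g, brittle; origin at its middle, x along it. It starts lying in a groove (centre 8.5 mm above the tray's underside), where it is to stay or be.
- rod6: Charcoal-black ferrite rod, 6 mm thick, 90 mm long, round ends, 12.5 g, brittle; origin at its middle, x along it. It starts lying in a groove (centre 8.5 mm above the tray's underside), where it is to stay or be.
- multimeter: Yellow multimeter lying flat, 90 x 185 x 36 mm; a bystander to leave alone. Origin on its underside.
- toroid_big: green toroid core, 46 mm across, 14 mm high; a bystander to leave alone. Origin on its underside.
- bobbin: white coil bobbin with copper winding, 42 mm across, 36 mm high; a bystander to leave alone. Origin on its underside.
- screwdriver: red-handled screwdriver, 160 mm; a bystander to leave alone. Origin on its underside.
- tape_roll: black roll of tape, 68 mm across, 18 mm high; a bystander to leave alone. Origin on its underside.
- core_jar: clear jar with a blue cap, 52 mm across, 70 mm high; a bystander to leave alone. Origin on its underside.

How it is judged (in metres and radians):
On the way, in this order (a step that is already met when the one before it is completed fails the run):
1. the rake is lifted clear of its stand (z of rake in the frame of stand above 0.1 m), for 0.1 s.
2. the rake stands on a landing of the tray, its tines resting on it with more than 1 N (x of rake in the frame of tray between -0.02 and 0.02 m and y of rake in the frame of tray between -0.11 and 0.11 m and contact force between rake and tray above 1 N and (y of rake in the frame of tray below -0.085 m or y of rake in the frame of tray above 0.085 m)), for 0.3 s.
3. the rake moves on across the ribs, its tines resting on them with more than 0.5 N (x of rake in the frame of tray between -0.02 and 0.02 m and y of rake in the frame of tray between -0.11 and 0.11 m and contact force between rake and tray above 0.5 N and y of rake in the frame of tray between -0.05 and 0.05 m), for 0.3 s.
4. every rod lies in a groove with the rake still in the tray, its tines resting on the ribs with more than 1 N (x of rake in the frame of tray between -0.02 and 0.02 m and y of rake in the frame of tray between -0.11 and 0.11 m and contact force between rake and tray above 1 N and z of rod1 in the frame of tray between 0.006 and 0.0105 m and angle between the x axis of each of rod1, rod2, rod3, rod4, rod5, rod6 and the x axis of tray, either way round below 0.08 rad and y of rod1 in the frame of tray between -0.084 and 0.084 m and z of rod2 in the frame of tray between 0.006 and 0.0105 m and y of rod2 in the frame of tray between -0.084 and 0.084 m and z of rod3 in the frame of tray between 0.006 and 0.0105 m and y of rod3 in the frame of tray between -0.084 and 0.084 m and z of rod4 in the frame of tray between 0.006 and 0.0105 m and y of rod4 in the frame of tray between -0.084 and 0.084 m and z of rod5 in the frame of tray between 0.006 and 0.0105 m and y of rod5 in the frame of tray between -0.084 and 0.084 m and z of rod6 in the frame of tray between 0.006 and 0.0105 m and y of rod6 in the frame of tray between -0.084 and 0.084 m), for 0.1 s.
At the end, for the whole second after the job is handed in: All six rods lie down in grooves of the tray (centre at least 1.5 mm below the rib tops, within 0.08 rad of the groove direction, at rest), and the rake rests with both ends of its head on the saddles of its stand (head within 12 mm of the middle, upright within 0.1 rad), at rest and released (z of rod1 in the frame of tray between 0.006 and 0.0105 m and angle between the x axis of each of rod1, rod2, rod3, rod4, rod5, rod6 and the x axis of tray, either way round below 0.08 rad and y of rod1 in the frame of tray between -0.084 and 0.084 m and z of rod2 in the frame of tray between 0.006 and 0.0105 m and y of rod2 in the frame of tray between -0.084 and 0.084 m and z of rod3 in the frame of tray between 0.006 and 0.0105 m and y of rod3 in the frame of tray between -0.084 and 0.084 m and z of rod4 in the frame of tray between 0.006 and 0.0105 m and y of rod4 in the frame of tray between -0.084 and 0.084 m and z of rod5 in the frame of tray between 0.006 and 0.0105 m and y of rod5 in the frame of tray between -0.084 and 0.084 m and z of rod6 in the frame of tray between 0.006 and 0.0105 m and y of rod6 in the frame of tray between -0.084 and 0.084 m and linear speed of each of rod1, rod2, rod3, rod4, rod5, rod6, rake below 0.02 m/s and z of rake in the frame of stand between 0.057 and 0.064 m and horizontal distance between rake and stand below 0.012 m and angle between rake's own z axis and vertical below 0.1 rad); the robot touches nothing.
It fails at once if the rake bears on the tray with more than 12 N (contact force between rake and tray above 12 N).
It fails at once if the rake presses a brittle rod with more than 18 N (contact force between rake and rod1 above 18 N or contact force between rake and rod2 above 18 N or contact force between rake and rod3 above 18 N or contact force between rake and rod4 above 18 N or contact force between rake and rod5 above 18 N or contact force between rake and rod6 above 18 N).
It fails at once if the gripper or arm touches a rod (contact force between any of the fingers, the arm and rod1 above 0.3 N or contact force between any of the fingers, the arm and rod2 above 0.3 N or contact force between any of the fingers, the arm and rod3 above 0.3 N or contact force between any of the fingers, the arm and rod4 above 0.3 N or contact force between any of the fingers, the arm and rod5 above 0.3 N or contact force between any of the fingers, the arm and rod6 above 0.3 N).
It fails at once if a bystander is moved more than 15 mm (distance of any of multimeter, toroid_big, bobbin, screwdriver, tape_roll, core_jar from where it was at the start of the episode above 0.015 m).
It also fails if it takes over 72 s, if anything falls off the work surface, if the arm or the gripper's body presses on something with over 40 N, if the wrist force passes 120 N, or if a joint passes its speed limit or range.

## Robot

A 7-joint arm with a two-finger parallel gripper is mounted at the origin on the work surface. World frame = base frame: x ahead of the robot, y to its left, z up, the work surface at z = 0. Lengths are in m, angles in degrees, forces in N, time in s.
With the tool pointing down it reaches from about 0.425 to 0.875 m from the base axis. Payload 4.7 kg.
Tool frame: the origin (TCP) lies midway between the tips of the shut fingers; the grasp point (between the pads) lies 19 mm behind it; y points along the fingers, x is the direction in which the jaws open and shut, and the axes are right-handed (so a half turn about y gives the same grasp; the last joint's range is limited). The gripper opens to 87 mm and grips with 3 to 60 N. Pads are 19 mm wide; open, the fingers measure 117 mm over their backs; the gripper's body (75 mm by 190 mm) begins 51 mm behind the grasp point.
Start: joints at [66.641, 18.392, -4.016, 83.108, 1.295, 78.541, -3.26], TCP at [0.266, -0.593, 0.192] pointing down, gripper open.
Joint ranges: [-163.93, 163.93], [-17.29, 119.83], [-79.2, 71.16], [3.27, 140.29], [-89.18, 269.18], [5.43, 117.66], [-154.24, 154.24]. Speed limits (degrees/s): [147.25, 147.25, 180, 180, 180, 180, 180].

## Interface

Orientations are given as [roll, pitch, yaw] about the fixed x, y, z axes, in that order (R = Rz(yaw) Ry(pitch) Rx(roll)).
In Python, from cell import env gives the robot as it stands.
- The arm moves only by the tool carry_out, never from a script. Its argument "targets" is a list of rows, each a list of 2 entries, a list of its own where there are three numbers: the shift along the tool's x, y, z in mm, then the turn, a rotation vector about the tool's x, y, z in degrees. A call has 1 to 12 rows; each row shifts and turns the commanded pose from where the row before left it, along the tool's axes as they then stand; what a row does not reach is not made up. A row lasts 1/10 s, in which the tool goes at most 50 mm and 8.59 degrees, less where a joint would pass 70% of its speed; a pose out of reach is approached as far as the arm can. A call with a gripper value outside its range is refused whole. "jaw" is the opening, from 0 (shut) to 1 (fully open), set as the call begins (left out, the last holds). The fingers move at their own pace and stop on an object; "squeeze" is the grip in N (left out, the last holds). Time passes only in rows, so rows that do not move let the fingers close. It gives the time, the measured TCP pose, the force and the opening at its end, in the units of the state.
- env.get_obs(): the state, without advancing time (a new reading comes with each control period).
- env.read_camera(name): name is "side" or "top" or "wrist"; returns the picture (420x560x3 uint8, red, green, blue); there is no depth.
- env.get_calibration(name): a dict with "fx", "fy", "cx", "cy" (pixels), "D" ([k1, k2, p1, p2, k3] as OpenCV has them; the pictures are not rectified), "R" (3x3) and "t" (3): a world point X has camera coordinates R X + t; the wrist camera has in their place "hand_eye" (4x4, takes a point from camera to tool coordinates, whose origin is the TCP and whose axes are the tool frame's). Camera axes: x right, y down, z forward; pixel columns grow to the right and rows downward; lengths in m; the calibration is good to about 2 mm. A picture is of the moment at which its call begins: read the wrist's pose just before it. get_calibration takes no time and is no camera call.
- env.sign_off(): hands the job in, once; it reports no verdict.
Trained networks look in the newest picture that a camera, given by its name, has taken for a name from the list of things; names that differ only in an ending like _2 or _b are one class to them, and where a whole thing is asked for, a point or a joint stands for the part that bears it (a point fixed in the world has none). Each returns a list of dicts, best first, with "p" (0 to 1); they miss things now and then, are a little off and sometimes report something else, mostly with a low value. They report only what shows in the picture. A call takes as long as a camera call.
- env.outline_of(camera, label): "mask" (420x560 bool, what is visible of it) and "xy" ([column, row] in pixels, amid what is visible of it).
The state is a dict: "time_s": time; "qpos": joint angles; "joint_velocities": joint speeds; "effort": joint torques, N m; "tool_pos": TCP position; "tool_rot": TCP orientation; "force": force on the tool from outside, world axes, zero at the start; "wrist_torque": the same for the moment, N m; "grip_width": finger opening in m.
Only numpy, scipy, OpenCV 4.12 (cv2) and the standard library are available. Lean on these libraries where they do the work, as an engineer would, in place of code of your own. Each camera call takes 0.05 s, during which the arm holds its last target.

## Working session

There is one attempt and no reset: what is moved stays moved. The work goes in short steps, Python scripts to look and compute and a tool call to move; the robot and the scene stay as the last step left them, time stands still between calls to the robot, and variables do not carry over. Pictures are saved under pics/ and viewed, and the job is handed in when it is done.

Besides the shell and the picture viewer there is one more tool, called in YAML: its name, and indented under it one key for each argument. carry_out: Moves the arm, as the interface text tells. Its arguments: {"type":"object","properties":{"targets":{"type":"array","items":{"type":"array"}},"jaw":{"type":"number"},"squeeze":{"type":"number"}},"required":["targets"]}

```bash
mkdir -p pics; ls; python3 - <<'E'
from cell import env
import cv2
print(env.get_obs())
for n in ["side","top","wrist"]:
    im=env.read_camera(n); cv2.imwrite(f"pics/a_{n}.png",im[:,:,::-1])
    print(n,env.get_calibration(n))
E
```

```text
pics
{'time_s': 0.0, 'qpos': array([66.63966018, 18.43861345, -4.01568881, 83.1756956 ,  1.29658799,
       78.53954917, -3.25906705]), 'joint_velocities': array([-0.00483317,  0.0803559 , -0.05773257,  0.01244421, -0.08160284,
        0.04114313,  0.02974059]), 'effort': array([-4.88238254e-05, -4.91290891e+01, -4.04072385e-01, -3.12536001e+01,
       -6.38788892e-02,  4.36902547e-02,  1.64138864e-04]), 'tool_pos': array([ 0.26581347, -0.59249458,  0.19075969]), 'tool_rot': array([-90.00724242,   0.10852636, -65.82850062]), 'force': array([ 0.01236773,  0.21130814, -0.26678371]), 'wrist_torque': array([ 0.0306756 , -0.01292641, -0.00952209]), 'grip_width': 0.08710721050693314}
side {'fx': 389.4216868805768, 'fy': 389.4216868805768, 'cx': 274.13419080366845, 'cy': 211.017398945369, 'D': array([-0.02670109,  0.        ,  0.        ,  0.        ,  0.        ]), 'R': array([[-0.91175316, -0.41047377,  0.01474666],
       [-0.22867821,  0.47746645, -0.84837024],
       [ 0.34119269, -0.77687649, -0.52919795]]), 't': array([0.50187622, 0.21853685, 1.00536975])}
top {'fx': 439.319719015867
[... 195 characters left out ...]
0.01609796],
       [-0.99257295, -0.02123211, -0.11978369],
       [ 0.12008732, -0.01364963, -0.99266949]]), 't': array([-0.04312012,  0.56032233,  1.04689646])}
wrist {'fx': 333.13942786932813, 'fy': 333.13942786932813, 'cx': 282.4778241606143, 'cy': 209.4749891836306, 'D': array([-0.0343742,  0.       ,  0.       ,  0.       ,  0.       ]), 'hand_eye': array([[ 9.99999706e-01, -5.15004594e-04, -5.68417941e-04,
        -2.43063272e-05],
       [ 4.26097778e-04, -2.43207652e-01,  9.69974152e-01,
        -1.93336208e-01],
       [-6.37784738e-04, -9.69974109e-01, -2.43207361e-01,
         6.48899512e-02],
       [ 0.00000000e+00,  0.00000000e+00,  0.00000000e+00,
         1.00000000e+00]])}
```

View pics/a_top.png

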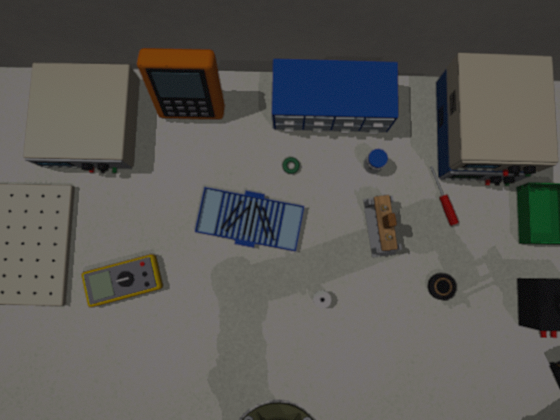

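View pics/a_side.png

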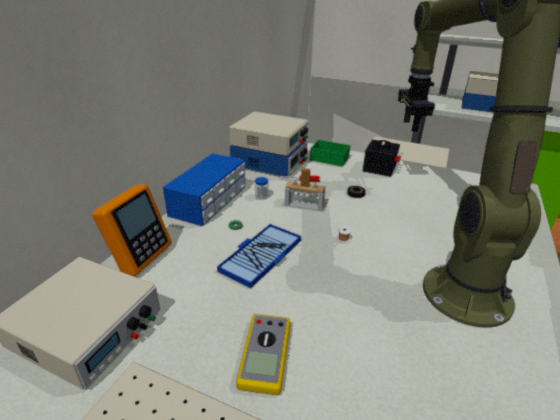

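View pics/a_wrist.png

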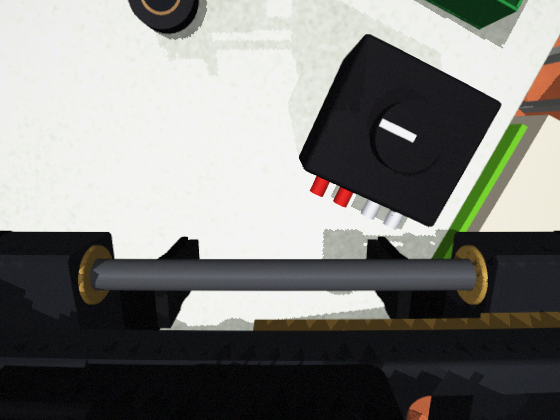

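```bash
cat > h.py <<'E'
from cell import env
import cv2, numpy as np
from scipy.spatial.transform import Rotation as Rn
def K(c): return np.array([[c["fx"],0,c["cx"]],[0,c["fy"],c["cy"]],[0,0,1.]])
def ext(n,o=None):
    c=env.get_calibration(n)
    if n!="wrist": return c,np.array(c["R"]),np.array(c["t"])
    H=np.array(c["hand_eye"]); T=np.eye(4); T[:3,:3]=Rn.from_euler("xyz",o["tool_rot"],degrees=True).as_matrix(); T[:3,3]=o["tool_pos"]
    M=np.linalg.inv(T@H); return c,M[:3,:3],M[:3,3]
def ray_z(n,px,z,o=None):
    c,R,t=ext(n,o)
    p=cv2.undistortPoints(np.array(px,float).reshape(-1,1,2),K(c),c["D"]).reshape(-1,2)
    d=np.c_[p,np.ones(len(p))]@R; C=-R.T@t
    return C+d*((np.reshape(z,-1)-C[2])/d[:,2])[:,None]
def proj(n,X,o=None):
    c,R,t=ext(n,o)
    return cv2.projectPoints(np.array(X,float).reshape(-1,3),cv2.Rodrigues(R)[0],t,K(c),c["D"])[0].reshape(-1,2)
def pose2(x,y,yaw,P,z0=0):
    P=np.array(P,float); c,s=np.cos(yaw),np.sin(yaw)
    return np.c_[x+c*P[:,0]-s*P[:,1],y+s*P[:,0]+c*P[:,1],P[:,2]+z0]
E
python3 - <<'E'
from h import *
for cam in ["top","side"]:
  im=env.read_camera(cam)
  for l in ["tray","stand","rake","rake_grip","rod1","bobbin","tape_roll","core_jar","screwdriver","toroid_big","multimeter"]:
    r=env.outline_of(cam,l)
    for k in r[:6]:
        m=k["mask"].astype(np.uint8); np.save(f"pics/m_{cam}_{l}_{r.index(k) if len(r)==1 else [i for i,q in enumerate(r) if q is k][0]}.npy",m)
        cs,_=cv2.findContours(m,cv2.RETR_EXTERNAL,cv2.CHAIN_APPROX_NONE); c=max(cs,key=cv2.contourArea) if cs else None
        print(cam,l,round(k["p"],2),np.round(k["xy"]),m.sum(), cv2.minAreaRect(c) if c is not None else None)
print(env.get_obs()["time_s"])
im=cv2.imread("pics/a_top.png"); cv2.imwrite("pics/b_top.png",cv2.resize(im[175:260,180:415],None,fx=3.3,fy=3.3,interpolation=cv2.INTER_CUBIC))
im=cv2.imread("pics/a_side.png"); cv2.imwrite("pics/b_side.png",cv2.resize(im[155:295,205:375],None,fx=4,fy=4,interpolation=cv2.INTER_CUBIC))
E
```

```text
top tray 0.72 [248. 221.] 4290 ((248.9351043701172, 217.77151489257812), (102.98397827148438, 54.4928092956543), 10.713123321533203)
top stand 0.6 [372. 233.] 653 ((373.0024108886719, 229.57333374023438), (59.505775451660156, 22.526634216308594), 64.9164047241211)
top rake 0.72 [384. 219.] 915 ((386.22357177734375, 222.320068359375), (54.47294998168945, 19.437997817993164), 81.63410949707031)
top rake 0.48 [245. 207.] 3 ((244.25003051757812, 209.25), (0.7071067094802856, 1.4142134189605713), 45.0)
top rake_grip 0.82 [387. 219.] 957 ((385.88995361328125, 222.72998046875), (54.0229606628418, 20.223257064819336), 81.8698959350586)
top rake_grip 0.57 [372. 161.] 488 ((375.2500305175781, 160.75001525878906), (21.21320343017578, 26.16295051574707), 45.0)
top rod1 0.65 [259. 221.] 80 ((261.2776794433594, 220.7298583984375), (32.57273483276367, 2.8587770462036133), 72.34988403320312)
top rod1 0.57 [268. 216.] 62 ((264.1500244140625, 213.45004272460938), (13.597792625427246, 2.5298221111297607), 71.56504821777344)
top rod1 0.53 [232. 213.] 90 ((230.57998657226562, 214.0600128173828), (3.0, 32
[... 2013 characters left out ...]
obbin 0.66 [346. 231.] 189 ((344.361572265625, 234.1077117919922), (12.403472900390625, 16.248550415039062), 7.125016689300537)
side tape_roll 0.59 [356. 190.] 187 ((356.0, 192.0), (12.0, 16.0), 90.0)
side screwdriver 0.49 [345. 233.] 196 ((343.9307861328125, 234.05386352539062), (13.271717071533203, 16.248550415039062), 7.125016689300537)
side screwdriver 0.4 [312. 177.] 84 ((314.5, 178.5), (5.0, 9.0), 90.0)
side toroid_big 0.58 [237. 226.] 97 ((235.5, 225.0), (8.0, 13.0), 90.0)
side toroid_big 0.3 [354. 190.] 219 ((355.5, 191.5), (13.0, 17.0), 90.0)
side multimeter 0.82 [267. 356.] 3375 ((264.8708801269531, 353.0713195800781), (46.5319938659668, 79.58029174804688), 10.885527610778809)
1.35
```

View pics/b_top.png

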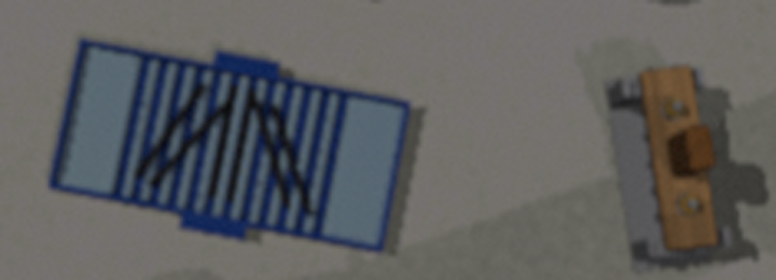

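View pics/b_side.png

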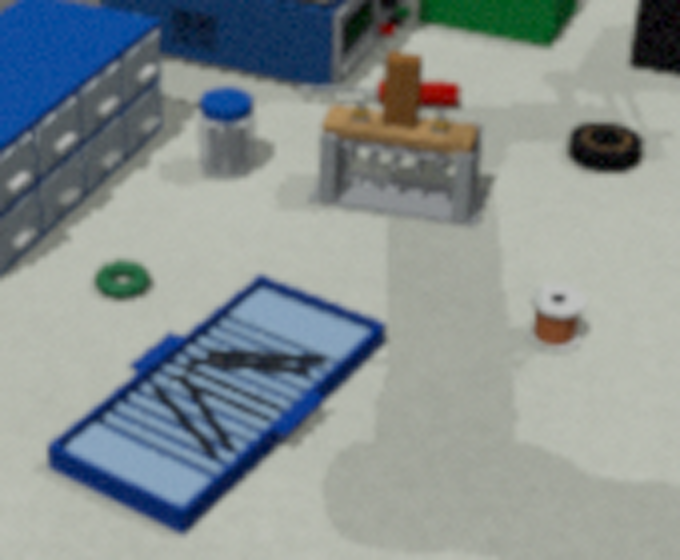

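```bash
python3 - <<'E'
from h import *
px=np.array([[80,40],[409,102],[382,250],[52,187]])/3.3+[180,175]
W=ray_z("top",px,0.021); print(W.round(4))
print([np.linalg.norm(W[i]-W[(i+1)%4]).round(4) for i in range(4)], W.mean(0).round(4))
a=W[0]-W[1]; a+=W[3]-W[2]; print("y axis dir deg",np.degrees(np.arctan2(a[1],a[0]))-90)
px=np.array([[80,455,],[262,280],[384,328],[182,515]])
# side top corners
px=np.array([[52,452],[262,279],[384,325],[182,518]])/4+[205,155]
W=ray_z("side",px,0.021); print(W.round(4), W.mean(0).round(4))
a=W[0]-W[1]; a+=W[3]-W[2]; print("y axis dir deg",np.degrees(np.arctan2(a[1],a[0]))-90)
# rake head top corners z=0.074
px=np.array([[643,68],[690,66],[717,243],[667,250]])/3.3+[180,175]
W=ray_z("top",px,0.074); print(W.round(4),W.mean(0).round(4),[np.linalg.norm(W[i]-W[(i+1)%4]).round(4) for i in range(4)])
a=W[0]-W[3]; a+=W[1]-W[2]; print("rake x yaw",np.degrees(np.arctan2(a[1],a[0])))
# handle top
px=np.array([[688,122],[714,128],[714,170],[690,160]])/3.3+[180,175]
W=ray_z("top",px,0.138); print(W.round(4),W.mean(0).round(4))
px=np.array([[404,54]])/4+[205,155]
print(ray_z("side",px,0.138))
px=np.array([[327,118],[478,140]])/4+[205,155]
print(ray_z("side",px,0.067))
E
```

```text
[[ 0.6306  0.1966  0.021 ]
 [ 0.5885 -0.0541  0.021 ]
 [ 0.4763 -0.0358  0.021 ]
 [ 0.5183  0.2126  0.021 ]]
[np.float64(0.2541), np.float64(0.1137), np.float64(0.2519), np.float64(0.1134)] [0.5534 0.0798 0.021 ]
y axis dir deg -9.574534844285836
[[ 0.6262  0.202   0.021 ]
 [ 0.5855 -0.049   0.021 ]
 [ 0.4758 -0.0321  0.021 ]
 [ 0.5173  0.2222  0.021 ]] [0.5512 0.0858 0.021 ]
y axis dir deg -9.23761052946331
[[ 0.6094 -0.2215  0.074 ]
 [ 0.6117 -0.2558  0.074 ]
 [ 0.4838 -0.2744  0.074 ]
 [ 0.4781 -0.2384  0.074 ]] [ 0.5458 -0.2475  0.074 ] [np.float64(0.0344), np.float64(0.1292), np.float64(0.0364), np.float64(0.1324)]
rake x yaw 7.814174225764066
[[ 0.562  -0.2393  0.138 ]
 [ 0.5583 -0.257   0.138 ]
 [ 0.5297 -0.2568  0.138 ]
 [ 0.5362 -0.2405  0.138 ]] [ 0.5466 -0.2484  0.138 ]
[[ 0.54762467 -0.25085433  0.138     ]]
[[ 0.6113398  -0.24062028  0.067     ]
 [ 0.47913624 -0.26022062  0.067     ]]
```

carry_out:
  targets:
    - [[0,-10,0],[0,8.2,0]]
    - [[0,-10,0],[0,8.2,0]]
    - [[-30,-3,32],[0,0,0]]
    - [[-30,-3,32],[0,0,0]]
    - [[-30,-3,32],[0,0,0]]
    - [[-30,-3,32],[0,0,0]]
    - [[-30,-3,32],[0,0,0]]
    - [[-30,-3,32],[0,0,0]]
    - [[-30,-3,32],[0,0,0]]
    - [[-30,-3,33],[0,0,0]]
    - [[-30,-3,33],[0,0,0]]
    - [[-30,-3,33],[0,0,0]]

```text
time_s: 2.55
tool_pos: [0.5465, -0.2508, 0.2423]
tool_rot: [-90.0, -0.0, -82.3]
force: [0.9, -0.7, 0.2]
grip_width: 0.0868
```

```bash
python3 - <<'E'
from h import *
o=env.get_obs(); print(o["tool_pos"],o["tool_rot"],o["time_s"],o["qpos"].round(1))
im=env.read_camera("wrist"); cv2.imwrite("pics/c_wrist.png",im[:,:,::-1])
E
```

```text
[ 0.54650874 -0.25077845  0.2422743 ] [-8.99754147e+01 -3.47437870e-02 -8.22512293e+01] 2.55 [ 37.3  12.2 -17.9  85.6   3.8  82.8 -63. ]
```

View pics/c_wrist.png

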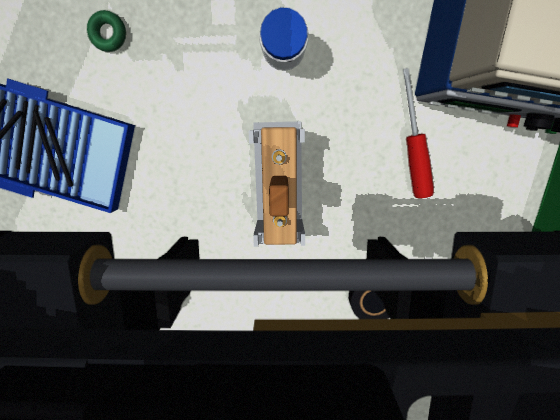

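```bash
python3 - <<'E'
from h import *
im=cv2.imread("pics/c_wrist.png"); cv2.imwrite("pics/c2.png",cv2.resize(im[115:255,240:320],None,fx=4,fy=4,interpolation=cv2.INTER_CUBIC))
cv2.imwrite("pics/c3.png",cv2.resize(im[70:225,0:140],None,fx=3.8,fy=3.8,interpolation=cv2.INTER_CUBIC))
E
```

```text
(no output)
```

View pics/c2.png

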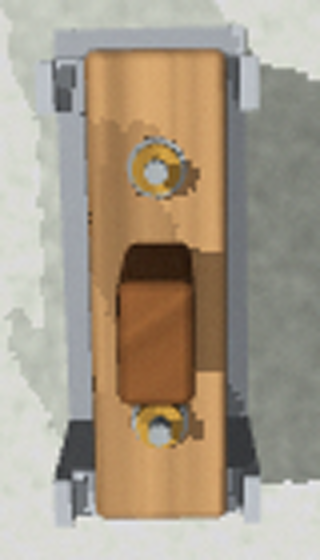

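View pics/c3.png

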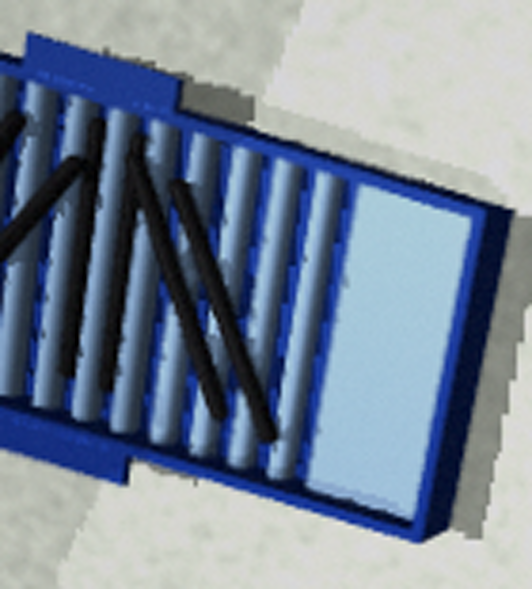

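```bash
python3 - <<'E'
from h import *
o=env.get_obs()
px=np.array([[87,52],[221,52],[225,515],[96,515]])/4+[240,115]
W=ray_z("wrist",px,0.074,o); print(W.round(4),W.mean(0).round(4),[np.linalg.norm(W[i]-W[(i+1)%4]).round(4) for i in range(4)])
a=W[0]-W[3]; a+=W[1]-W[2]; print("rake x yaw",np.degrees(np.arctan2(a[1],a[0])))
px=np.array([[122,282],[193,282],[193,402],[119,402]])/4+[240,115]
W=ray_z("wrist",px,0.138,o); print(W.round(4),W.mean(0).round(4))
a=W[0]-W[3]; a+=W[1]-W[2]; print("x yaw",np.degrees(np.arctan2(a[1],a[0])))
# lugs top z=.069: outer corners
px=np.array([[37,60],[259,57],[260,523],[55,526]])/4+[240,115]
W=ray_z("wrist",px,0.069,o); print(W.round(4),W.mean(0).round(4),[np.linalg.norm(W[i]-W[(i+1)%4]).round(4) for i in range(4)])
# tray right top corners
px=np.array([[513,210],[420,543]])/3.8+[0,70]
W=ray_z("wrist",px,0.021,o); print("tray right corners",W.round(4),np.linalg.norm(W[0]-W[1]))
px=np.array([[170,70],[170,470]])/3.8
E
```

```text
[[ 0.6124 -0.2093  0.074 ]
 [ 0.6176 -0.2444  0.074 ]
 [ 0.49   -0.2655  0.074 ]
 [ 0.4845 -0.2288  0.074 ]] [ 0.5511 -0.237   0.074 ] [np.float64(0.0355), np.float64(0.1294), np.float64(0.0371), np.float64(0.1294)]
rake x yaw 9.0573961381098
[[ 0.5638 -0.2279  0.138 ]
 [ 0.5662 -0.2439  0.138 ]
 [ 0.5384 -0.2481  0.138 ]
 [ 0.5359 -0.2311  0.138 ]] [ 0.5511 -0.2378  0.138 ]
x yaw 7.555589165599309
[[ 0.6084 -0.1959  0.069 ]
 [ 0.6178 -0.2548  0.069 ]
 [ 0.4873 -0.2764  0.069 ]
 [ 0.4776 -0.2174  0.069 ]] [ 0.5478 -0.2361  0.069 ] [np.float64(0.0597), np.float64(0.1323), np.float64(0.0599), np.float64(0.1326)]
tray right corners [[ 0.5932 -0.0519  0.021 ]
 [ 0.4775 -0.0247  0.021 ]] 0.11889953669538379
```

```bash
python3 - <<'E'
from h import *
o=env.get_obs(); print(o["tool_pos"],o["tool_rot"],o["time_s"],o["joint_velocities"].round(2))
im=env.read_camera("wrist"); cv2.imwrite("pics/d_wrist.png",im[:,:,::-1])
a=cv2.imread("pics/c_wrist.png").astype(int);print(np.abs(a-im[:,:,::-1]).mean())
cv2.imwrite("pics/d2.png",cv2.resize(im[115:255,240:320,::-1],None,fx=4,fy=4,interpolation=cv2.INTER_CUBIC))
cv2.imwrite("pics/d3.png",cv2.resize(im[70:225,0:140,::-1],None,fx=3.8,fy=3.8,interpolation=cv2.INTER_CUBIC))
E
```

```text
[ 0.55242895 -0.24095068  0.24270607] [-89.65005516   0.2606298  -81.57371856] 2.6 [ 0.99 -1.58 -0.74  2.15 -2.56  0.74  8.61]
14.55327239229025
```

View pics/d2.png

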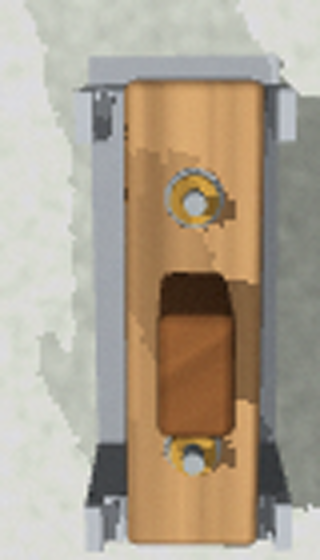

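View pics/d3.png

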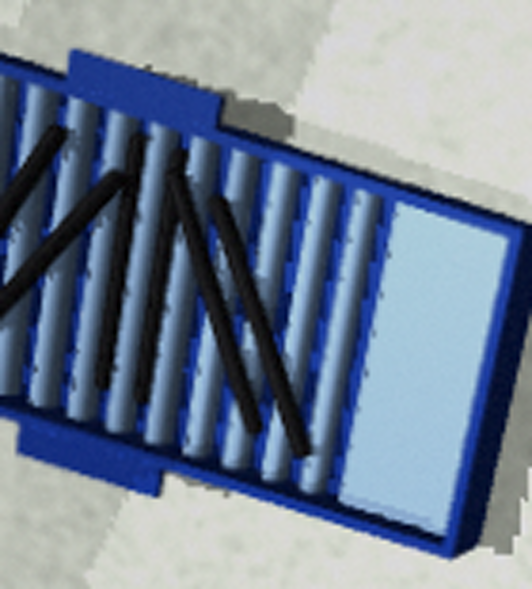

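```bash
python3 - <<'E'
from h import *
o2=env.get_obs(); print(o2["tool_pos"],o2["tool_rot"])
o=dict(tool_pos=np.array([0.55242895,-0.24095068,0.24270607]),tool_rot=np.array([-89.65005516,0.2606298,-81.57371856]))
px=np.array([[127,82],[263,82],[259,542],[128,542]])/4+[240,115]
W=ray_z("wrist",px,0.074,o); print(W.round(4),W.mean(0).round(4),[np.linalg.norm(W[i]-W[(i+1)%4]).round(4) for i in range(4)])
a=W[0]-W[3]; a+=W[1]-W[2]; print("rake x yaw",np.degrees(np.arctan2(a[1],a[0])))
px=np.array([[161,316],[234,316],[232,435],[160,435]])/4+[240,115]
W=ray_z("wrist",px,0.138,o); print(W.round(4),W.mean(0).round(4))
a=W[0]-W[3]; a+=W[1]-W[2]; print("x yaw",np.degrees(np.arctan2(a[1],a[0])))
px=np.array([[76,88],[296,88],[291,548],[87,552]])/4+[240,115]
W=ray_z("wrist",px,0.069,o); print(W.round(4),W.mean(0).round(4),[np.linalg.norm(W[i]-W[(i+1)%4]).round(4) for i in range(4)])
a=W[0]-W[3]; a+=W[1]-W[2]; print("stand x yaw",np.degrees(np.arctan2(a[1],a[0])))
px=np.array([[530,222],[451,557]])/3.8+[0,70]
W=ray_z("wrist",px,0.021,o); print("tray right corners",W.round(4),np.linalg.norm(W[0]-W[1]))
d=W[0]-W[1]; print(np.degrees(np.arctan2(d[1],d[0])))
E
```

```text
[ 0.55037435 -0.24355585  0.24245071] [-89.768733     0.20197774 -81.53036661]
[[ 0.6063 -0.2208  0.074 ]
 [ 0.6116 -0.2566  0.074 ]
 [ 0.4833 -0.2765  0.074 ]
 [ 0.4777 -0.2391  0.074 ]] [ 0.5447 -0.2483  0.074 ] [np.float64(0.0362), np.float64(0.1298), np.float64(0.0378), np.float64(0.1298)]
rake x yaw 8.450919405628655
[[ 0.5574 -0.2378  0.138 ]
 [ 0.5598 -0.2543  0.138 ]
 [ 0.5319 -0.2583  0.138 ]
 [ 0.5294 -0.2417  0.138 ]] [ 0.5446 -0.248   0.138 ]
x yaw 7.961462691727715
[[ 0.6026 -0.2072  0.069 ]
 [ 0.6113 -0.266   0.069 ]
 [ 0.481  -0.2867  0.069 ]
 [ 0.4709 -0.2277  0.069 ]] [ 0.5414 -0.2469  0.069 ] [np.float64(0.0594), np.float64(0.1319), np.float64(0.0598), np.float64(0.1332)]
stand x yaw 8.927255277073952
tray right corners [[ 0.5902 -0.0576  0.021 ]
 [ 0.4741 -0.0356  0.021 ]] 0.11820823474933859
-10.704689673427362
```

carry_out:
  targets:
    - [[0,20,0],[0,0,0]]
    - [[0,20,0],[0,0,0]]
    - [[0,0,0],[0,0,0]]
    - [[0,0,0],[0,0,0]]
    - [[0,0,0],[0,0,0]]
  squeeze: 40

```text
time_s: 3.15
tool_pos: [0.5461, -0.2527, 0.2032]
tool_rot: [-89.9, -0.1, -82.3]
force: [0.7, -0.8, 0.2]
grip_width: 0.0873
```

```bash
cat >> h.py <<'E'
def st():
    o=env.get_obs(); print("t",round(o["time_s"],2),"pos",o["tool_pos"].round(4),"rot",o["tool_rot"].round(2),"F",o["force"].round(2),"T",o["wrist_torque"].round(2),"w",round(o["grip_width"],4),"q7",o["qpos"].round(1)[-1],"v",np.abs(o["joint_velocities"]).max().round(2)); return o
def intool(o,d):
    return Rn.from_euler("xyz",o["tool_rot"],degrees=True).as_matrix().T@np.array(d,float)*1000
E
python3 -c "
from h import *
o=st(); print(intool(o,np.array([.545,-.2488,.093])-o['tool_pos']))"
```

```text
t 3.15 pos [ 0.5461 -0.2527  0.2032] rot [-8.991e+01 -7.000e-02 -8.225e+01] F [ 0.67 -0.79  0.18] T [0.01 0.01 0.04] w 0.0873 q7 -63.0 v 0.23
[ -4.1233252  110.22088738  -0.75543623]
```

carry_out:
  targets:
    - [[-2,20,0],[0,-0.6,0]]
    - [[-2,20,-1],[0,0,0]]
    - [[0,20,0],[0,0,0]]
    - [[0,20,0],[0,0,0]]
    - [[0,20,0],[0,0,0]]
    - [[0,10,0],[0,0,0]]
    - [[0,0,0],[0,0,0]]
    - [[0,0,0],[0,0,0]]

```text
time_s: 3.95
tool_pos: [0.5448, -0.2487, 0.0931]
tool_rot: [-89.9, -0.1, -81.6]
force: [-0.4, 0.4, -0.3]
grip_width: 0.0872
```

```bash
python3 -c "
from h import *
o=st(); im=env.read_camera('side'); cv2.imwrite('pics/e.png',cv2.resize(im[90:290,205:405,::-1],None,fx=3,fy=3))
im=env.read_camera('wrist'); cv2.imwrite('pics/e2.png',im[...,::-1])"
```

```text
t 3.95 pos [ 0.5448 -0.2487  0.0931] rot [-8.992e+01 -6.000e-02 -8.164e+01] F [-0.36  0.42 -0.3 ] T [ 0.06  0.   -0.  ] w 0.0872 q7 -63.9 v 0.69
```

View pics/e.png

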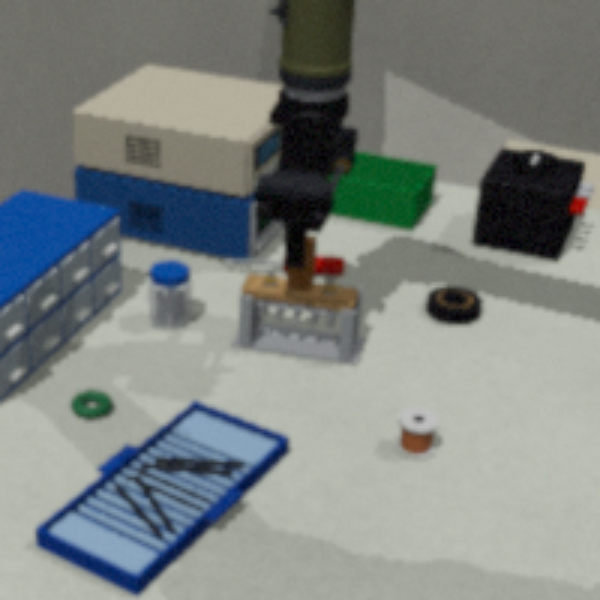

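View pics/e2.png

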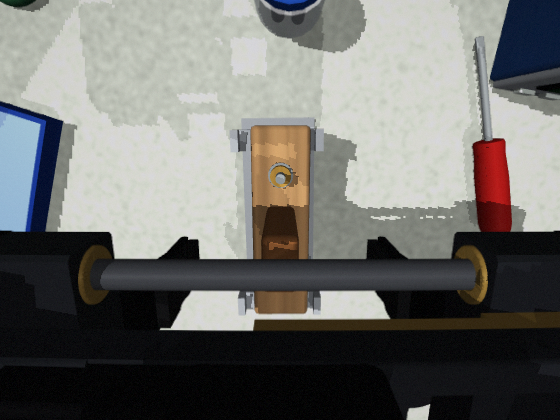

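carry_out:
  targets:
    - [[0,0,0],[0,0,0]]
    - [[0,0,0],[0,0,0]]
    - [[0,0,0],[0,0,0]]
    - [[0,0,0],[0,0,0]]
    - [[0,0,0],[0,0,0]]
    - [[0,0,0],[0,0,0]]
    - [[0,0,0],[0,0,0]]
    - [[0,0,0],[0,0,0]]
    - [[0,0,0],[0,0,0]]
    - [[0,0,0],[0,0,0]]
  jaw: 0
  squeeze: 55

```text
time_s: 5.05
tool_pos: [0.544, -0.2482, 0.0918]
tool_rot: [-90.0, 0.0, -81.6]
force: [0.6, 0.1, 0.3]
grip_width: 0.0172
```

```bash
python3 -c "
from h import *
o=st()"
```

```text
t 5.05 pos [ 0.544  -0.2482  0.0918] rot [-9.001e+01  1.000e-02 -8.164e+01] F [0.61 0.06 0.34] T [0.04 0.05 0.03] w 0.0172 q7 -63.9 v 0.07
```

carry_out:
  targets:
    - [[0,-5,0],[0,0,0]]
    - [[0,-10,0],[0,0,0]]
    - [[0,-15,0],[0,0,0]]
    - [[0,-15,0],[0,0,0]]
    - [[0,-15,0],[0,0,0]]
    - [[0,-15,0],[0,0,0]]
    - [[0,-10,0],[0,0,0]]
    - [[0,0,0],[0,0,0]]
    - [[0,0,0],[0,0,0]]
    - [[0,0,0],[0,0,0]]

```text
time_s: 6.05
tool_pos: [0.5434, -0.2481, 0.1758]
tool_rot: [-90.1, 0.1, -81.6]
force: [-0.1, 0.0, -3.0]
grip_width: 0.0176
```

```bash
python3 -c "
from h import *
o=st()
im=env.read_camera('side'); cv2.imwrite('pics/f.png',cv2.resize(im[90:290,205:405,::-1],None,fx=4,fy=3))
im=env.read_camera('wrist'); cv2.imwrite('pics/f2.png',im[...,::-1])
im=env.read_camera('top'); cv2.imwrite('pics/f3.png',cv2.resize(im[160:270,180:420,::-1],None,fx=3.3,fy=3.3))"
```

```text
t 6.05 pos [ 0.5434 -0.2481  0.1758] rot [-9.009e+01  5.000e-02 -8.163e+01] F [-0.06  0.04 -2.98] T [-0.    0.02  0.  ] w 0.0176 q7 -62.9 v 0.24
```

View pics/f.png

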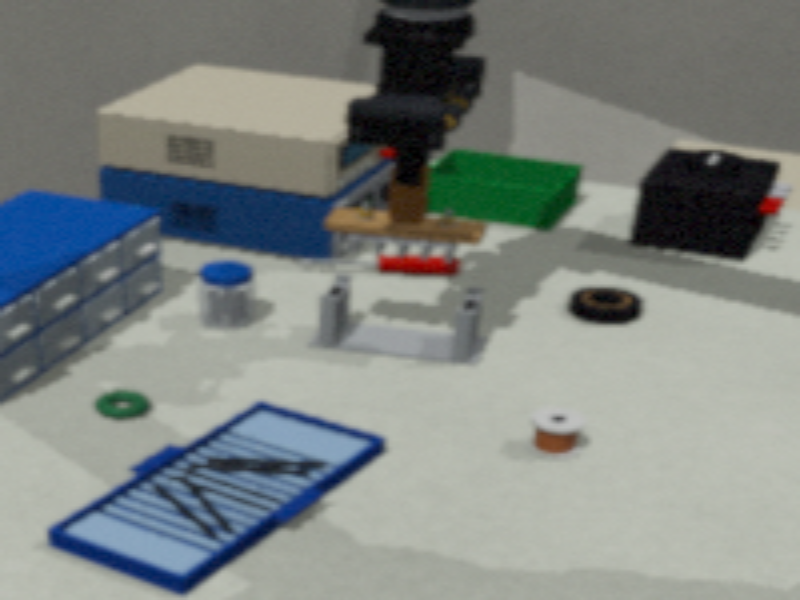

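View pics/f2.png

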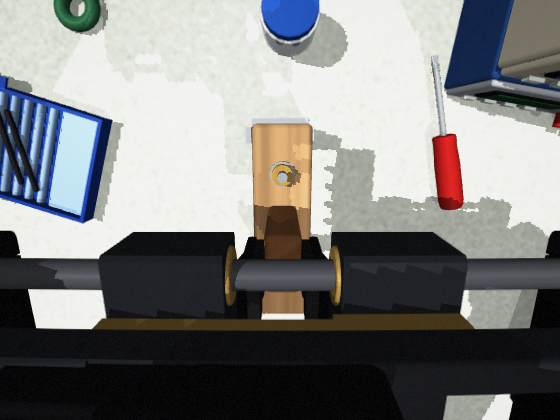

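View pics/f3.png

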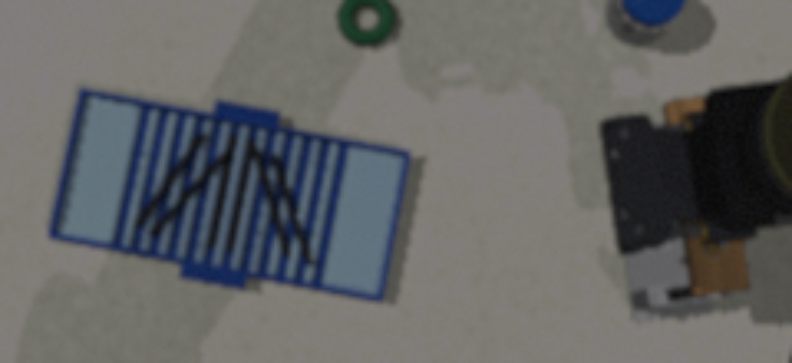

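carry_out:
  targets:
    - [[0,0,0],[0,6,0]]
    - [[0,0,0],[0,6,0]]
    - [[0,0,0],[0,6,0]]
    - [[-27,0,-5],[0,0,0]]
    - [[-27,0,-5],[0,0,0]]
    - [[-28,0,-6],[0,0,0]]
    - [[-28,0,-6],[0,0,0]]
    - [[-28,0,-6],[0,0,0]]
    - [[-28,0,-6],[0,0,0]]
    - [[-28,0,-5],[0,0,0]]
    - [[-28,0,-5],[0,0,0]]
    - [[0,0,0],[0,0,0]]

```text
time_s: 7.4
tool_pos: [0.5375, -0.0161, 0.1768]
tool_rot: [-90.0, 0.2, -99.2]
force: [-0.8, 1.4, -2.4]
grip_width: 0.0171
```

carry_out:
  targets:
    - [[0,0,0],[0,0,0]]
    - [[0,0,0],[0,0,0]]
    - [[0,0,0],[0,0,0]]

```text
time_s: 7.7
tool_pos: [0.5377, -0.0235, 0.1766]
tool_rot: [-90.0, -0.0, -99.8]
force: [0.2, -0.2, -2.8]
grip_width: 0.0177
```

```bash
python3 -c "
from h import *
o=st(); np.save('pics/og.npy',o,allow_pickle=True)
im=env.read_camera('wrist'); cv2.imwrite('pics/g2.png',im[...,::-1]); cv2.imwrite('pics/g4.png',cv2.resize(im[60:240,80:330,::-1],None,fx=3.2,fy=3.2,interpolation=cv2.INTER_CUBIC))
im=env.read_camera('top'); cv2.imwrite('pics/g3.png',cv2.resize(im[160:270,180:420,::-1],None,fx=3.3,fy=3.3))"
```

```text
t 7.7 pos [ 0.5377 -0.0235  0.1766] rot [-9.002e+01 -2.000e-02 -9.976e+01] F [ 0.21 -0.18 -2.83] T [-0.02  0.02  0.01] w 0.0177 q7 -102.5 v 0.18
```

View pics/g2.png

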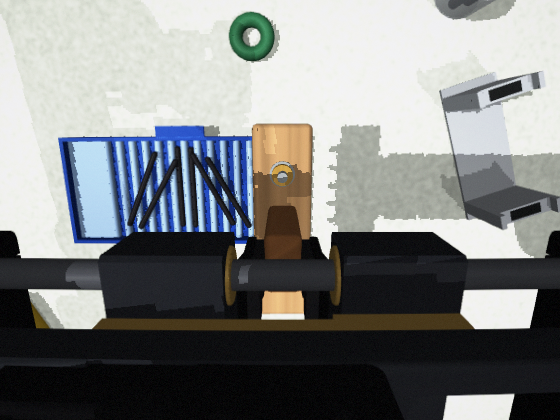

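View pics/g4.png

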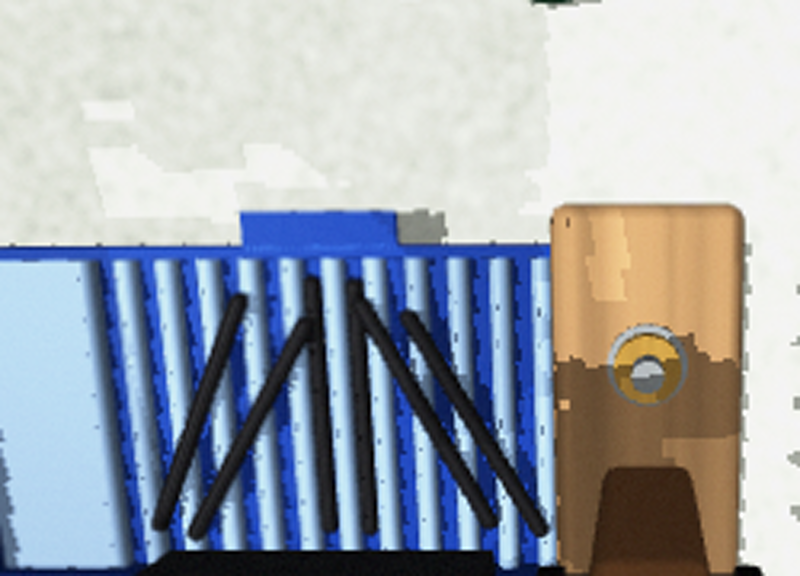

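View pics/g3.png

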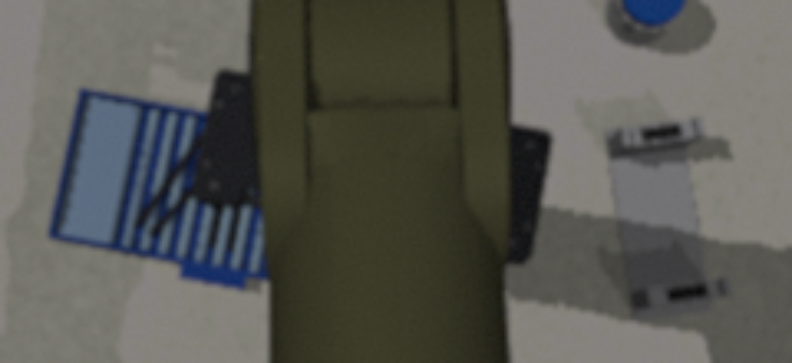

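```bash
python3 - <<'E'
from h import *
o=np.load('pics/og.npy',allow_pickle=True).item()
px=np.array([[59,138.5],[75,243],[250,136],[157,137]])
W=ray_z("wrist",px,0.021,o); print(W.round(4))
d=W[0]-W[1]; print(np.linalg.norm(d),np.degrees(np.arctan2(d[1],d[0])))
d=W[0]-W[2]; print(np.degrees(np.arctan2(d[1],d[0]))-90)
for yaw in np.radians([-9.5,-10]):
  for cx,cy in [(0.5537,0.0796),(.554,.0815)]:
    P=pose2(cx,cy,yaw,[[.058,.128,.021],[-.058,.128,.021],[.058,-.02,.021],[.058,-.128,.021]])
    print(np.degrees(yaw),cx,cy,proj("wrist",P,o).round(1)[:3].tolist(),proj("top",P).round(1).tolist())
print((np.array([[80,40],[409,102],[382,250],[52,187]])/3.3+[180,175]).round(1).tolist())
# rake head top corners
px=np.array([[253,124],[311,124]]); print(ray_z("wrist",px,o["tool_pos"][2]+.019-.038,o))
E
```

```text
[[ 0.6302  0.1962  0.021 ]
 [ 0.5168  0.2161  0.021 ]
 [ 0.5976 -0.0007  0.021 ]
 [ 0.6133  0.094   0.021 ]]
0.11509372922593354 -9.919638825033323
-9.400945637188357
-9.5 0.5537 0.0796 [[58.4, 136.8], [75.3, 242.3], [199.4, 135.0]] [[204.4, 186.6], [194.6, 231.9], [262.4, 197.5], [304.8, 205.4]]
-9.5 0.554 0.0815 [[56.6, 136.8], [73.7, 242.3], [197.6, 135.0]] [[203.6, 186.4], [193.8, 231.8], [261.6, 197.3], [304.1, 205.3]]
-10.0 0.5537 0.0796 [[58.7, 135.7], [74.7, 241.3], [199.9, 135.1]] [[204.7, 186.2], [194.5, 231.5], [262.5, 197.6], [304.9, 205.9]]
-10.0 0.554 0.0815 [[56.9, 135.7], [73.1, 241.3], [198.1, 135.2]] [[203.9, 186.0], [193.7, 231.3], [261.8, 197.4], [304.2, 205.8]]
[[204.2, 187.1], [303.9, 205.9], [295.8, 250.8], [195.8, 231.7]]
[[ 0.60607604 -0.01730134  0.15761903]
 [ 0.59997026 -0.05266849  0.15761903]]
```

carry_out:
  targets:
    - [[0,10,0],[0,0,0]]
    - [[0,15,0],[0,0,0]]
    - [[0,15,0],[0,0,0]]
    - [[0,15,0],[0,0,0]]
    - [[0,12,0],[0,0,0]]
    - [[0,8,0],[0,0,0]]
    - [[0,3,0],[0,0,0]]
    - [[0,0,0],[0,0,0]]
    - [[0,0,0],[0,0,0]]
    - [[0,0,0],[0,0,0]]

```text
time_s: 8.8
tool_pos: [0.5384, -0.0221, 0.0996]
tool_rot: [-89.9, -0.0, -99.6]
force: [-0.1, -0.1, -1.5]
grip_width: 0.0178
```

```bash
python3 -c "
from h import *
o=st()
im=env.read_camera('side'); cv2.imwrite('pics/i.png',cv2.resize(im[180:300,200:330,::-1],None,fx=5,fy=5,interpolation=cv2.INTER_CUBIC))"
```

```text
t 8.8 pos [ 0.5384 -0.0221  0.0996] rot [-89.92  -0.   -99.63] F [-0.13 -0.08 -1.52] T [0.06 0.04 0.02] w 0.0178 q7 -103.9 v 0.15
```

View pics/i.png

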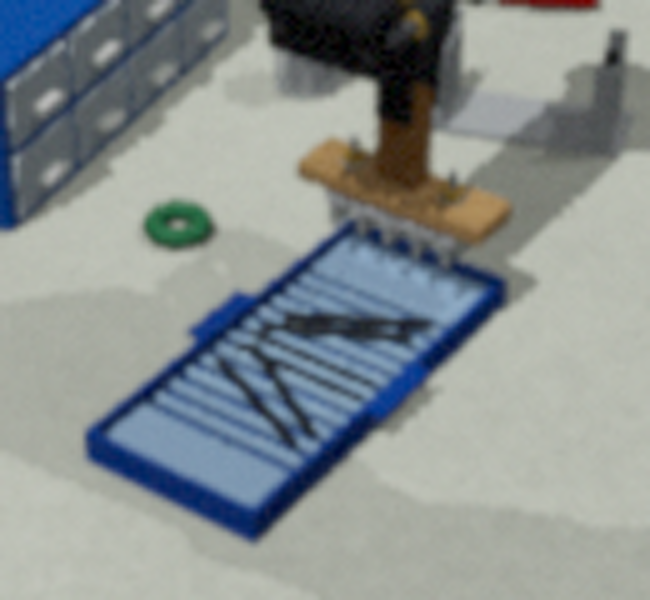

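carry_out:
  targets:
    - [[0,2,0],[0,0,0]]
    - [[0,2,0],[0,0,0]]
    - [[0,1,0],[0,0,0]]
    - [[0,0,0],[0,0,0]]
    - [[0,0,0],[0,0,0]]

```text
time_s: 9.35
tool_pos: [0.5378, -0.0221, 0.0938]
tool_rot: [-90.0, -0.0, -99.6]
force: [-0.4, 0.2, -1.4]
grip_width: 0.0176
```

carry_out:
  targets:
    - [[0,1,0],[0,0,0]]
    - [[0,0,0],[0,0,0]]

```text
time_s: 9.55
tool_pos: [0.5377, -0.0221, 0.0927]
tool_rot: [-90.0, -0.0, -99.6]
force: [0.6, 0.3, -2.4]
grip_width: 0.0176
```

carry_out:
  targets:
    - [[0,1,0],[0,0,0]]
    - [[0,0,0],[0,0,0]]

```text
time_s: 9.75
tool_pos: [0.5377, -0.0221, 0.0917]
tool_rot: [-90.0, -0.0, -99.6]
force: [0.1, 0.1, -2.5]
grip_width: 0.0176
```

carry_out:
  targets:
    - [[0,0,0],[0,0,0]]
    - [[0,0,0],[0,0,0]]

```text
time_s: 9.95
tool_pos: [0.5378, -0.0221, 0.0919]
tool_rot: [-90.0, -0.0, -99.6]
force: [-0.1, -0.5, -1.8]
grip_width: 0.0174
```

carry_out:
  targets:
    - [[0,1,0],[0,0,0]]
    - [[0,0,0],[0,0,0]]

```text
time_s: 10.15
tool_pos: [0.5377, -0.0221, 0.0907]
tool_rot: [-90.0, -0.0, -99.6]
force: [0.5, 0.7, -2.6]
grip_width: 0.0174
```

carry_out:
  targets:
    - [[0,1,0],[0,0,0]]
    - [[0,0,0],[0,0,0]]

```text
time_s: 10.35
tool_pos: [0.5377, -0.0222, 0.0897]
tool_rot: [-90.0, -0.0, -99.6]
force: [0.1, -0.1, -2.4]
grip_width: 0.0178
```

```bash
python3 - <<'E'
from h import *
c,R,t=ext("side"); print(-R.T@t)
o=dict(x=.5384,y=-.0221)
P=[[x,y,z] for (x,y) in [(-.04,.017),(.04,.017),(-.066,.019)] for z in (0,-.025,-.030,-.035,-.04,-.045)]
W=pose2(.5384,-.0221,np.radians(-9.65),P,.0996-.0318)
for p,q in zip(P,(proj("side",W)-[200,180])*5): print(p,q.round(0))
E
```

```text
[0.16453704 0.88271113 0.71003877]
[-0.04, 0.017, 0] [447. 235.]
[-0.04, 0.017, -0.025] [446. 270.]
[-0.04, 0.017, -0.03] [445. 277.]
[-0.04, 0.017, -0.035] [445. 284.]
[-0.04, 0.017, -0.04] [445. 291.]
[-0.04, 0.017, -0.045] [444. 297.]
[0.04, 0.017, 0] [335. 192.]
[0.04, 0.017, -0.025] [335. 227.]
[0.04, 0.017, -0.03] [335. 233.]
[0.04, 0.017, -0.035] [335. 240.]
[0.04, 0.017, -0.04] [335. 247.]
[0.04, 0.017, -0.045] [335. 253.]
[-0.066, 0.019, 0] [483. 251.]
[-0.066, 0.019, -0.025] [482. 287.]
[-0.066, 0.019, -0.03] [481. 293.]
[-0.066, 0.019, -0.035] [481. 300.]
[-0.066, 0.019, -0.04] [480. 307.]
[-0.066, 0.019, -0.045] [480. 314.]
```

carry_out:
  targets:
    - [[0,1,0],[0,0,0]]
    - [[0,1,0],[0,0,0]]
    - [[0,1,0],[0,0,0]]
    - [[0,0,0],[0,0,0]]

```text
time_s: 10.75
tool_pos: [0.5376, -0.0221, 0.0866]
tool_rot: [-90.0, -0.0, -99.6]
force: [0.1, -0.2, -0.9]
grip_width: 0.0177
```

carry_out:
  targets:
    - [[0,1,0],[0,0,0]]
    - [[0,1,0],[0,0,0]]
    - [[0,0,0],[0,0,0]]

```text
time_s: 11.05
tool_pos: [0.5376, -0.0221, 0.0846]
tool_rot: [-90.0, -0.0, -99.6]
force: [0.0, -0.1, -2.1]
grip_width: 0.0175
```

```bash
python3 -c "
from h import *
o=st()
im=env.read_camera('side'); cv2.imwrite('pics/j.png',cv2.resize(im[180:260,230:330,::-1],None,fx=7,fy=7,interpolation=cv2.INTER_CUBIC))"
```

```text
t 11.05 pos [ 0.5376 -0.0221  0.0846] rot [-9.002e+01 -1.000e-02 -9.963e+01] F [ 0.01 -0.15 -2.05] T [ 0.1   0.03 -0.02] w 0.0175 q7 -104.3 v 0.23
```

View pics/j.png

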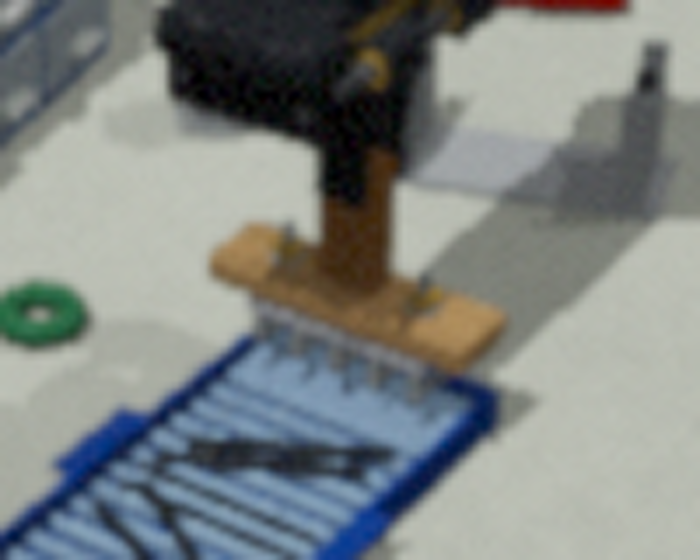

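carry_out:
  targets:
    - [[0,1,0],[0,0,0]]
    - [[0,0,0],[0,0,0]]

```text
time_s: 11.3
tool_pos: [0.5377, -0.0221, 0.0837]
tool_rot: [-90.0, -0.0, -99.6]
force: [-0.0, 0.1, -1.7]
grip_width: 0.0177
```

carry_out:
  targets:
    - [[0,1,0],[0,0,0]]
    - [[0,0,0],[0,0,0]]

```text
time_s: 11.5
tool_pos: [0.5377, -0.0221, 0.0827]
tool_rot: [-90.0, -0.0, -99.6]
force: [0.3, -0.7, -1.7]
grip_width: 0.0174
```

carry_out:
  targets:
    - [[0,1,0],[0,0,0]]
    - [[0,0,0],[0,0,0]]

```text
time_s: 11.7
tool_pos: [0.5377, -0.0221, 0.0817]
tool_rot: [-90.0, -0.0, -99.6]
force: [-0.4, 0.3, -2.3]
grip_width: 0.0173
```

carry_out:
  targets:
    - [[0,1,0],[0,0,0]]
    - [[0,0,0],[0,0,0]]

```text
time_s: 11.9
tool_pos: [0.5377, -0.0221, 0.0807]
tool_rot: [-90.0, -0.0, -99.6]
force: [0.8, 0.0, -2.6]
grip_width: 0.0178
```

carry_out:
  targets:
    - [[0,0.8,0],[0,0,0]]
    - [[0,0,0],[0,0,0]]

```text
time_s: 12.1
tool_pos: [0.5377, -0.0221, 0.0799]
tool_rot: [-90.0, -0.0, -99.6]
force: [1.1, -0.4, -1.8]
grip_width: 0.0172
```

carry_out:
  targets:
    - [[0,0.8,0],[0,0,0]]
    - [[0,0,0],[0,0,0]]

```text
time_s: 12.3
tool_pos: [0.5377, -0.0222, 0.0791]
tool_rot: [-90.0, -0.0, -99.6]
force: [0.4, 1.0, -2.3]
grip_width: 0.0173
```

carry_out:
  targets:
    - [[0,0.8,0],[0,0,0]]
    - [[0,0,0],[0,0,0]]

```text
time_s: 12.5
tool_pos: [0.5377, -0.0221, 0.0783]
tool_rot: [-90.0, -0.0, -99.6]
force: [-1.3, -0.4, -1.5]
grip_width: 0.0177
```

carry_out:
  targets:
    - [[0,0.8,0],[0,0,0]]
    - [[0,0,0],[0,0,0]]

```text
time_s: 12.7
tool_pos: [0.5377, -0.0221, 0.0775]
tool_rot: [-90.0, -0.0, -99.6]
force: [0.5, -0.3, -2.2]
grip_width: 0.017
```

carry_out:
  targets:
    - [[0,0.8,0],[0,0,0]]
    - [[0,0,0],[0,0,0]]

```text
time_s: 12.9
tool_pos: [0.5377, -0.0221, 0.0767]
tool_rot: [-90.0, -0.0, -99.6]
force: [0.3, 0.6, -2.4]
grip_width: 0.0174
```

carry_out:
  targets:
    - [[0,0.8,0],[0,0,0]]
    - [[0,0,0],[0,0,0]]

```text
time_s: 13.1
tool_pos: [0.5377, -0.0221, 0.0759]
tool_rot: [-90.0, -0.0, -99.6]
force: [0.2, 0.3, -2.3]
grip_width: 0.0172
```

carry_out:
  targets:
    - [[0,0.8,0],[0,0,0]]
    - [[0,0,0],[0,0,0]]

```text
time_s: 13.3
tool_pos: [0.5377, -0.0221, 0.0751]
tool_rot: [-90.0, -0.0, -99.6]
force: [0.2, 0.8, -1.5]
grip_width: 0.0174
```

carry_out:
  targets:
    - [[0,0.8,0],[0,0,0]]
    - [[0,0,0],[0,0,0]]

```text
time_s: 13.5
tool_pos: [0.5377, -0.0221, 0.0743]
tool_rot: [-90.0, -0.0, -99.6]
force: [-0.2, -0.1, -2.5]
grip_width: 0.0172
```

carry_out:
  targets:
    - [[0,0.8,0],[0,0,0]]
    - [[0,0,0],[0,0,0]]

```text
time_s: 13.7
tool_pos: [0.5377, -0.0222, 0.0735]
tool_rot: [-90.0, -0.0, -99.6]
force: [0.1, 0.2, -3.3]
grip_width: 0.0169
```

```bash
python3 -c "
from h import *
o=st()
im=env.read_camera('side'); cv2.imwrite('pics/k.png',cv2.resize(im[180:260,230:330,::-1],None,fx=7,fy=7,interpolation=cv2.INTER_CUBIC))"
```

```text
t 13.7 pos [ 0.5377 -0.0222  0.0735] rot [-9.001e+01 -1.000e-02 -9.963e+01] F [ 0.05  0.25 -3.32] T [ 0.01  0.06 -0.01] w 0.0169 q7 -104.6 v 0.06
```

View pics/k.png

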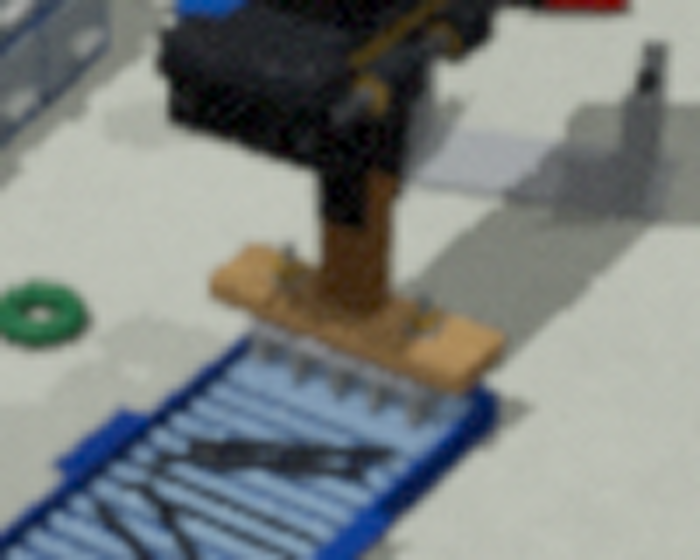

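carry_out:
  targets:
    - [[0,0.8,0],[0,0,0]]
    - [[0,0,0],[0,0,0]]

```text
time_s: 13.95
tool_pos: [0.5377, -0.0221, 0.0727]
tool_rot: [-90.0, -0.0, -99.6]
force: [0.2, 0.1, -2.4]
grip_width: 0.0177
```

carry_out:
  targets:
    - [[0,0.7,0],[0,0,0]]
    - [[0,0,0],[0,0,0]]

```text
time_s: 14.15
tool_pos: [0.5377, -0.0221, 0.072]
tool_rot: [-90.0, -0.0, -99.6]
force: [0.5, -0.3, -2.3]
grip_width: 0.0174
```

carry_out:
  targets:
    - [[0,0.8,0],[0,0,0]]
    - [[0,0,0],[0,0,0]]

```text
time_s: 14.35
tool_pos: [0.5377, -0.0221, 0.0712]
tool_rot: [-90.0, -0.0, -99.6]
force: [0.5, -0.2, -1.9]
grip_width: 0.0177
```

carry_out:
  targets:
    - [[0,0.7,0],[0,0,0]]
    - [[0,0,0],[0,0,0]]

```text
time_s: 14.55
tool_pos: [0.5377, -0.0221, 0.0705]
tool_rot: [-90.0, -0.0, -99.6]
force: [-0.8, 0.3, -2.6]
grip_width: 0.0174
```

carry_out:
  targets:
    - [[0,0.8,0],[0,0,0]]
    - [[0,0,0],[0,0,0]]

```text
time_s: 14.75
tool_pos: [0.5379, -0.0221, 0.0698]
tool_rot: [-90.0, -0.0, -99.6]
force: [-0.7, -0.1, -0.8]
grip_width: 0.0175
```

carry_out:
  targets:
    - [[0,0.6,0],[0,0,0]]
    - [[0,0,0],[0,0,0]]

```text
time_s: 14.95
tool_pos: [0.5379, -0.0221, 0.0694]
tool_rot: [-90.0, -0.0, -99.6]
force: [-0.6, 0.5, -1.2]
grip_width: 0.0174
```

carry_out:
  targets:
    - [[0,0,0],[0,0,0]]

```text
time_s: 15.05
tool_pos: [0.5379, -0.0221, 0.0694]
tool_rot: [-90.0, -0.0, -99.6]
force: [0.6, 0.3, 0.0]
grip_width: 0.0173
```

carry_out:
  targets:
    - [[0,0.3,0],[0,0,0]]
    - [[0,0,0],[0,0,0]]

```text
time_s: 15.25
tool_pos: [0.538, -0.0221, 0.0692]
tool_rot: [-90.0, -0.0, -99.6]
force: [-0.4, 0.2, -0.1]
grip_width: 0.0174
```

carry_out:
  targets:
    - [[0,0,0],[0,0,0]]

```text
time_s: 15.35
tool_pos: [0.538, -0.0221, 0.0691]
tool_rot: [-90.0, -0.0, -99.6]
force: [-0.8, 1.0, 0.6]
grip_width: 0.0175
```

carry_out:
  targets:
    - [[0,0.3,0],[0,0,0]]
    - [[0,0,0],[0,0,0]]

```text
time_s: 15.55
tool_pos: [0.538, -0.0221, 0.0689]
tool_rot: [-90.0, -0.0, -99.6]
force: [-0.0, -0.7, 1.2]
grip_width: 0.0176
```

carry_out:
  targets:
    - [[0,0,0],[0,0,0]]

```text
time_s: 15.65
tool_pos: [0.538, -0.0221, 0.0689]
tool_rot: [-90.0, -0.0, -99.6]
force: [-1.4, 0.9, 2.1]
grip_width: 0.0174
```

carry_out:
  targets:
    - [[0,0,0],[0,0,0]]

```text
time_s: 15.75
tool_pos: [0.538, -0.0221, 0.0688]
tool_rot: [-90.0, -0.0, -99.6]
force: [-0.4, 0.9, 2.3]
grip_width: 0.0174
```

carry_out:
  targets:
    - [[0,0,0],[0,0,0]]

```text
time_s: 15.85
tool_pos: [0.5379, -0.0221, 0.0688]
tool_rot: [-90.0, -0.0, -99.6]
force: [-1.5, 0.4, 2.1]
grip_width: 0.0175
```

carry_out:
  targets:
    - [[-1,0,0],[0,0,0]]
    - [[-1.5,0,0],[0,0,0]]
    - [[-1.5,0,0],[0,0,0]]
    - [[-1.5,0,0],[0,0,0]]
    - [[-1.5,0,0],[0,0,0]]

```text
time_s: 16.35
tool_pos: [0.5391, -0.0158, 0.0687]
tool_rot: [-90.0, -0.0, -99.7]
force: [-1.0, -3.4, 2.0]
grip_width: 0.0172
```

carry_out:
  targets:
    - [[-1.5,0,0],[0,0,0]]
    - [[-1.5,0,0],[0,0,0]]
    - [[-1.5,0,0],[0,0,0]]
    - [[-1.5,0,0],[0,0,0]]

```text
time_s: 16.75
tool_pos: [0.54, -0.0092, 0.0686]
tool_rot: [-90.0, -0.0, -99.6]
force: [-1.0, -4.4, 3.3]
grip_width: 0.0176
```

carry_out:
  targets:
    - [[-1.5,-0.1,0],[0,0,0]]
    - [[-1.5,0,0],[0,0,0]]
    - [[-1.5,0,0],[0,0,0]]
    - [[-1.5,0,0],[0,0,0]]

```text
time_s: 17.15
tool_pos: [0.5409, -0.0032, 0.0687]
tool_rot: [-90.0, -0.0, -99.6]
force: [-0.7, -3.3, 3.2]
grip_width: 0.0176
```

```bash
cat >> h.py <<'E'
def pic(n):
    o=st(); d=o["tool_pos"][:2]-[.553,.080]; a=np.radians(-9.5)
    print("tray xy",(np.array([np.cos(a)*d[0]+np.sin(a)*d[1],-np.sin(a)*d[0]+np.cos(a)*d[1]])*1000).round(1))
    im=env.read_camera('side')[200:290,205:325,::-1]
    w=env.read_camera('wrist')[60:240,:,::-1]
    cv2.imwrite(f'pics/{n}.png',np.vstack([cv2.resize(im,(800,600),interpolation=cv2.INTER_CUBIC)[60:420],cv2.resize(w[:,30:380],(800,411))[:240]]))
E
python3 -c "
from h import *
pic('l1')"
```

```text
t 17.15 pos [ 0.5409 -0.0032  0.0687] rot [-9.001e+01 -1.000e-02 -9.963e+01] F [-0.65 -3.34  3.16] T [-1.09  0.21 -0.03] w 0.0176 q7 -107.0 v 1.84
tray xy [  1.8 -84.1]
```

View pics/l1.png

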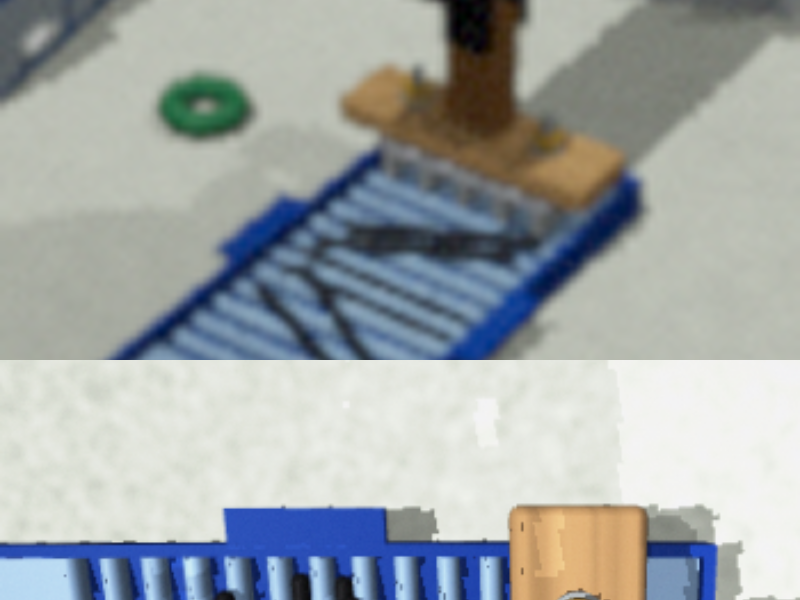

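```bash
sed -i 's/\[:240\]\]))/[150:390]]))/' h.py
```

carry_out:
  targets:
    - [[-1.5,-0.2,0],[0,0,0]]
    - [[-1.5,0,0],[0,0,0]]
    - [[-1.5,0,0],[0,0,0]]

```text
time_s: 17.55
tool_pos: [0.5416, 0.0013, 0.0688]
tool_rot: [-90.0, 0.0, -99.6]
force: [-0.2, -2.8, 1.6]
grip_width: 0.0174
```

carry_out:
  targets:
    - [[-1.5,0,0],[0,0,0]]
    - [[-1.5,0,0],[0,0,0]]
    - [[-1.5,0,0],[0,0,0]]

```text
time_s: 17.85
tool_pos: [0.5424, 0.0057, 0.0689]
tool_rot: [-90.0, 0.0, -99.6]
force: [-0.8, -3.0, 1.4]
grip_width: 0.0177
```

carry_out:
  targets:
    - [[-1.5,0,0],[0,0,0]]
    - [[-1.5,0,0],[0,0,0]]
    - [[-1.5,0,0],[0,0,0]]

```text
time_s: 18.15
tool_pos: [0.5432, 0.0101, 0.0689]
tool_rot: [-90.0, 0.0, -99.6]
force: [-0.2, -3.3, 1.7]
grip_width: 0.0178
```

carry_out:
  targets:
    - [[-1.5,0,0],[0,0,0]]
    - [[-1.5,0,0],[0,0,0]]
    - [[-1.5,0,0],[0,0,0]]

```text
time_s: 18.45
tool_pos: [0.5439, 0.0147, 0.0689]
tool_rot: [-90.0, 0.0, -99.6]
force: [-1.0, -2.7, 0.7]
grip_width: 0.0174
```

```bash
python3 -c "
from h import *
pic('l2')"
```

```text
t 18.45 pos [0.5439 0.0147 0.0689] rot [-9.001e+01  1.000e-02 -9.963e+01] F [-0.97 -2.7   0.71] T [-0.7   0.19 -0.01] w 0.0174 q7 -109.1 v 1.74
tray xy [  1.9 -65.9]
```

View pics/l2.png

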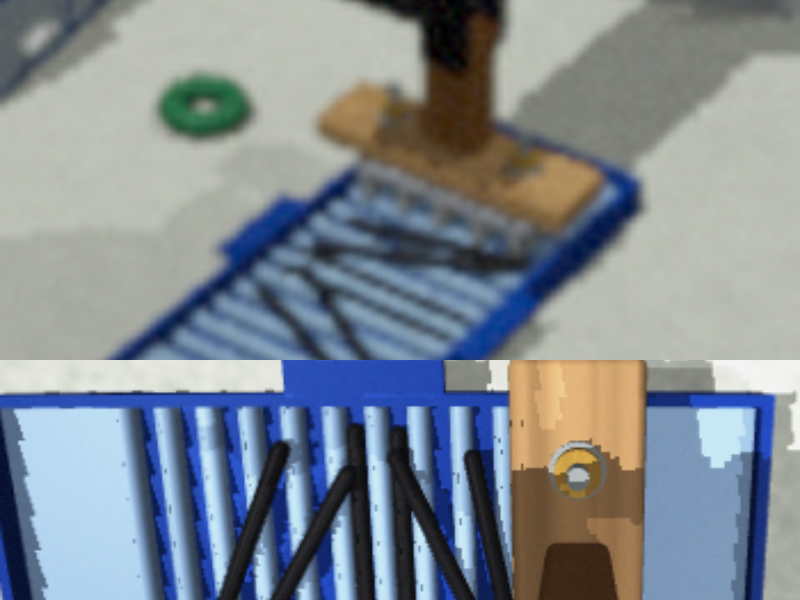

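carry_out:
  targets:
    - [[-1.5,0,0],[0,0,0]]
    - [[-1.5,0,0],[0,0,0]]
    - [[-1.5,0,0],[0,0,0]]

```text
time_s: 18.85
tool_pos: [0.5447, 0.0189, 0.0689]
tool_rot: [-90.0, -0.0, -99.6]
force: [-0.3, -3.1, 1.3]
grip_width: 0.0176
```

carry_out:
  targets:
    - [[-1.5,0,0],[0,0,0]]
    - [[-1.5,0,0],[0,0,0]]
    - [[-1.5,0,0],[0,0,0]]

```text
time_s: 19.15
tool_pos: [0.5455, 0.0234, 0.0689]
tool_rot: [-90.0, -0.0, -99.6]
force: [-0.4, -2.7, 2.3]
grip_width: 0.0172
```

carry_out:
  targets:
    - [[-1.5,0,0],[0,0,0]]
    - [[-1.5,0,0],[0,0,0]]
    - [[-1.5,0,0],[0,0,0]]

```text
time_s: 19.45
tool_pos: [0.5463, 0.0279, 0.0689]
tool_rot: [-90.0, 0.0, -99.6]
force: [-0.7, -2.1, 1.5]
grip_width: 0.0173
```

```bash
python3 -c "
from h import *
pic('l3')"
```

```text
t 19.45 pos [0.5463 0.0279 0.0689] rot [-90.     0.   -99.63] F [-0.69 -2.05  1.47] T [-0.58  0.17 -0.03] w 0.0173 q7 -110.6 v 1.76
tray xy [  2.  -52.5]
```

View pics/l3.png

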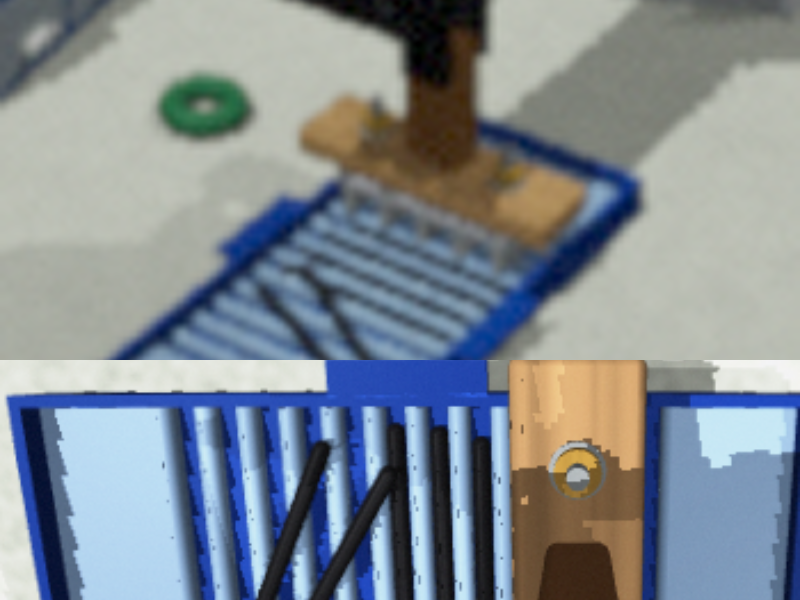

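carry_out:
  targets:
    - [[-1.5,0,0],[0,0,0]]
    - [[-1.5,0,0],[0,0,0]]
    - [[-1.5,0,0],[0,0,0]]

```text
time_s: 19.85
tool_pos: [0.547, 0.0321, 0.0689]
tool_rot: [-90.0, -0.0, -99.6]
force: [-0.1, -1.6, 1.3]
grip_width: 0.0174
```

carry_out:
  targets:
    - [[-1.5,0,0],[0,0,0]]
    - [[-1.5,0,0],[0,0,0]]
    - [[-1.5,0,0],[0,0,0]]

```text
time_s: 20.15
tool_pos: [0.5477, 0.0366, 0.0689]
tool_rot: [-90.0, -0.0, -99.6]
force: [0.1, -2.6, 1.6]
grip_width: 0.0176
```

carry_out:
  targets:
    - [[-1.5,0,0],[0,0,0]]
    - [[-1.5,0,0],[0,0,0]]
    - [[-1.5,0,0],[0,0,0]]

```text
time_s: 20.45
tool_pos: [0.5485, 0.0412, 0.0689]
tool_rot: [-90.0, 0.0, -99.6]
force: [0.9, -2.2, 1.5]
grip_width: 0.0172
```

carry_out:
  targets:
    - [[-1.5,0,0],[0,0,0]]
    - [[-1.5,0,0],[0,0,0]]
    - [[-1.5,0,0],[0,0,0]]

```text
time_s: 20.75
tool_pos: [0.5493, 0.0455, 0.0689]
tool_rot: [-90.0, -0.0, -99.6]
force: [-0.5, -2.2, 0.6]
grip_width: 0.0173
```

carry_out:
  targets:
    - [[-1.5,0,0],[0,0,0]]
    - [[-1.5,0,0],[0,0,0]]
    - [[-1.5,0,0],[0,0,0]]

```text
time_s: 21.05
tool_pos: [0.55, 0.05, 0.0689]
tool_rot: [-90.0, -0.0, -99.6]
force: [-0.4, -2.7, 0.4]
grip_width: 0.0174
```

carry_out:
  targets:
    - [[-1.5,0,0],[0,0,0]]
    - [[-1.5,0,0],[0,0,0]]
    - [[-1.5,0,0],[0,0,0]]

```text
time_s: 21.35
tool_pos: [0.5508, 0.0545, 0.0689]
tool_rot: [-90.0, 0.0, -99.6]
force: [0.0, -2.9, 1.0]
grip_width: 0.0172
```

```bash
python3 -c "
from h import *
pic('l4')"
```

```text
t 21.35 pos [0.5508 0.0545 0.0689] rot [-90.     0.   -99.63] F [ 0.01 -2.93  0.97] T [-0.65  0.15 -0.  ] w 0.0172 q7 -113.8 v 1.73
tray xy [  2.  -25.5]
```

View pics/l4.png

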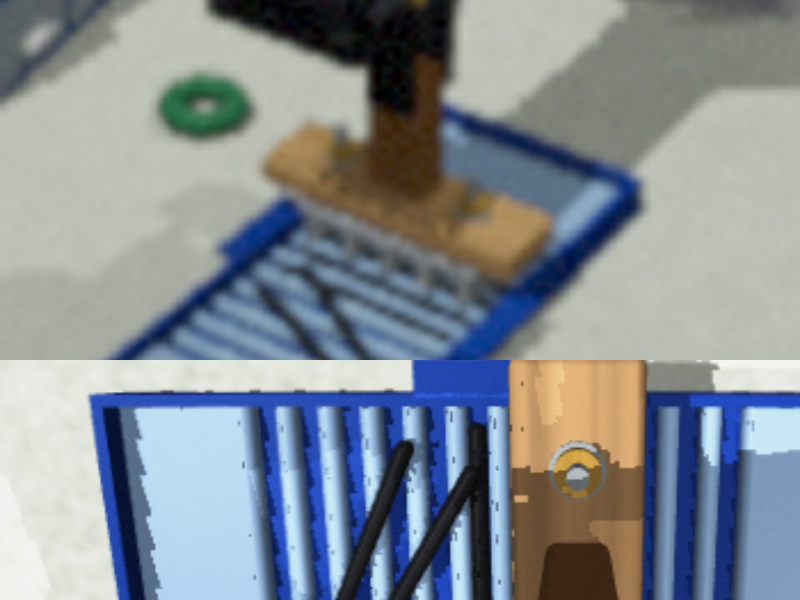

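carry_out:
  targets:
    - [[-1.5,0.1,0],[0,0,0]]
    - [[-1.5,0,0],[0,0,0]]
    - [[-1.5,0,0],[0,0,0]]

```text
time_s: 21.75
tool_pos: [0.5515, 0.0587, 0.0689]
tool_rot: [-90.0, -0.0, -99.6]
force: [-0.5, -2.5, 1.0]
grip_width: 0.0176
```

carry_out:
  targets:
    - [[-1.5,0,0],[0,0,0]]
    - [[-1.5,0,0],[0,0,0]]
    - [[-1.5,0,0],[0,0,0]]

```text
time_s: 22.05
tool_pos: [0.5523, 0.0633, 0.0688]
tool_rot: [-90.0, -0.0, -99.6]
force: [-0.3, -2.3, 1.1]
grip_width: 0.0175
```

carry_out:
  targets:
    - [[-1.5,0,0],[0,0,0]]
    - [[-1.5,0,0],[0,0,0]]
    - [[-1.5,0,0],[0,0,0]]

```text
time_s: 22.35
tool_pos: [0.553, 0.0677, 0.0688]
tool_rot: [-90.0, -0.0, -99.6]
force: [-0.1, -1.9, 1.7]
grip_width: 0.0179
```

```bash
python3 -c "
from h import *
pic('l5')"
```

```text
t 22.35 pos [0.553  0.0677 0.0688] rot [-9.000e+01 -1.000e-02 -9.963e+01] F [-0.1  -1.89  1.72] T [-0.67  0.13  0.02] w 0.0179 q7 -115.4 v 1.66
tray xy [  2.1 -12.1]
```

View pics/l5.png

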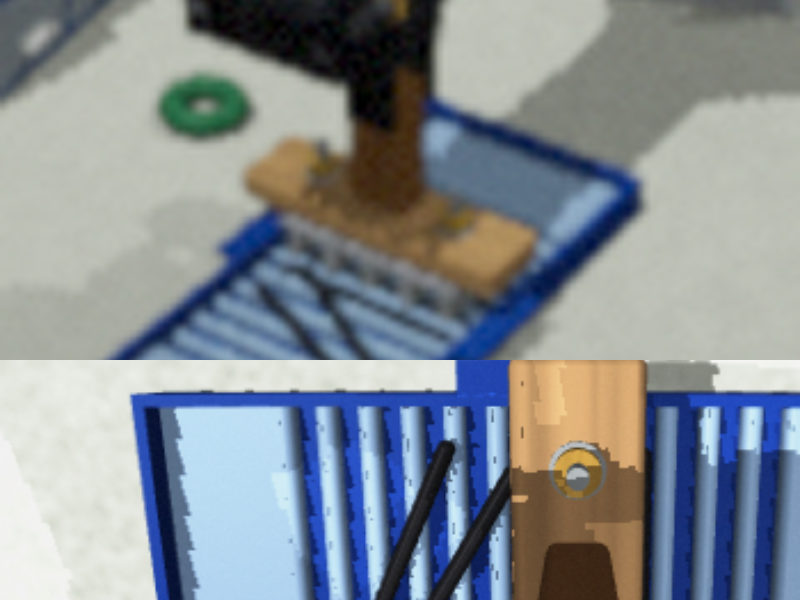

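carry_out:
  targets:
    - [[-1.5,0,0],[0,0,0]]
    - [[-1.5,0,0],[0,0,0]]
    - [[-1.5,0,0],[0,0,0]]

```text
time_s: 22.75
tool_pos: [0.5538, 0.0721, 0.0688]
tool_rot: [-90.0, -0.0, -99.6]
force: [-0.7, -3.9, 0.8]
grip_width: 0.0175
```

carry_out:
  targets:
    - [[-1.5,0,0],[0,0,0]]
    - [[-1.5,0,0],[0,0,0]]
    - [[-1.5,0,0],[0,0,0]]

```text
time_s: 23.05
tool_pos: [0.5545, 0.0766, 0.0688]
tool_rot: [-90.0, -0.0, -99.6]
force: [-0.5, -1.3, 1.8]
grip_width: 0.0175
```

carry_out:
  targets:
    - [[-1.5,0,0],[0,0,0]]
    - [[-1.5,0,0],[0,0,0]]
    - [[-1.5,0,0],[0,0,0]]

```text
time_s: 23.35
tool_pos: [0.5553, 0.081, 0.0688]
tool_rot: [-90.0, -0.0, -99.6]
force: [0.2, -3.1, 1.5]
grip_width: 0.0179
```

```bash
python3 -c "
from h import *
pic('l6')"
```

```text
t 23.35 pos [0.5553 0.081  0.0688] rot [-9.000e+01 -1.000e-02 -9.963e+01] F [ 0.23 -3.09  1.55] T [-0.79  0.15  0.04] w 0.0179 q7 -116.9 v 1.59
tray xy [2.1 1.4]
```

View pics/l6.png

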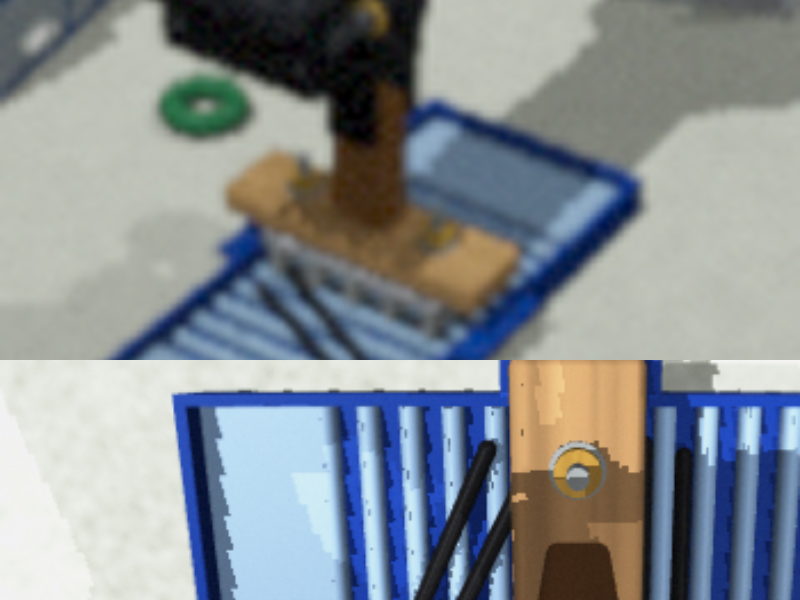

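carry_out:
  targets:
    - [[-1.5,0,0],[0,0,0]]
    - [[-1.5,0,0],[0,0,0]]
    - [[-1.5,0,0],[0,0,0]]

```text
time_s: 23.75
tool_pos: [0.556, 0.0854, 0.0688]
tool_rot: [-90.0, -0.0, -99.6]
force: [-0.7, -1.8, 1.4]
grip_width: 0.0177
```

carry_out:
  targets:
    - [[-1.5,0,0],[0,0,0]]
    - [[-1.5,0,0],[0,0,0]]
    - [[-1.5,0,0],[0,0,0]]

```text
time_s: 24.05
tool_pos: [0.5568, 0.0899, 0.0688]
tool_rot: [-90.0, -0.0, -99.6]
force: [-0.3, -2.4, 0.8]
grip_width: 0.0176
```

carry_out:
  targets:
    - [[-1.5,0,0],[0,0,0]]
    - [[-1.5,0,0],[0,0,0]]
    - [[-1.5,0,0],[0,0,0]]

```text
time_s: 24.35
tool_pos: [0.5576, 0.0943, 0.0688]
tool_rot: [-90.0, -0.0, -99.6]
force: [-0.8, -2.3, 1.1]
grip_width: 0.0176
```

```bash
python3 -c "
from h import *
pic('l7')"
```

```text
t 24.35 pos [0.5576 0.0943 0.0688] rot [-9.000e+01 -1.000e-02 -9.963e+01] F [-0.83 -2.26  1.08] T [-0.79  0.1  -0.03] w 0.0176 q7 -118.5 v 1.68
tray xy [ 2.1 14.9]
```

View pics/l7.png

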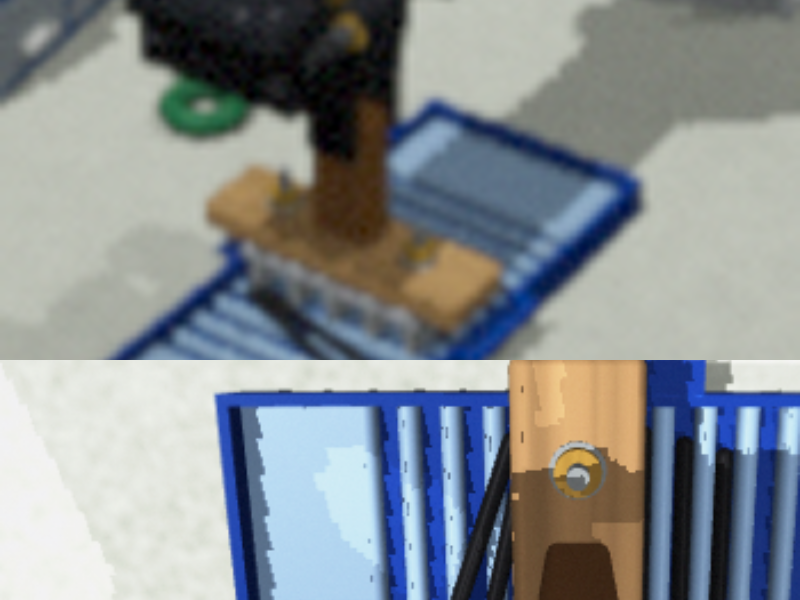

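carry_out:
  targets:
    - [[-1.5,0,0],[0,0,0]]
    - [[-1.5,0,0],[0,0,0]]
    - [[-1.5,0,0],[0,0,0]]

```text
time_s: 24.75
tool_pos: [0.5583, 0.0987, 0.0688]
tool_rot: [-90.0, -0.0, -99.6]
force: [-0.6, -3.1, 2.3]
grip_width: 0.0174
```

carry_out:
  targets:
    - [[-1.5,0,0],[0,0,0]]
    - [[-1.5,0,0],[0,0,0]]
    - [[-1.5,0,0],[0,0,0]]

```text
time_s: 25.05
tool_pos: [0.559, 0.1033, 0.0688]
tool_rot: [-90.0, 0.0, -99.6]
force: [-0.6, -3.1, 1.8]
grip_width: 0.018
```

```bash
python3 -c "
from h import *
pic('l8')"
```

```text
t 25.05 pos [0.559  0.1033 0.0688] rot [-90.     0.   -99.64] F [-0.59 -3.12  1.76] T [-0.76  0.17 -0.05] w 0.018 q7 -119.5 v 1.68
tray xy [ 2.1 24. ]
```

View pics/l8.png

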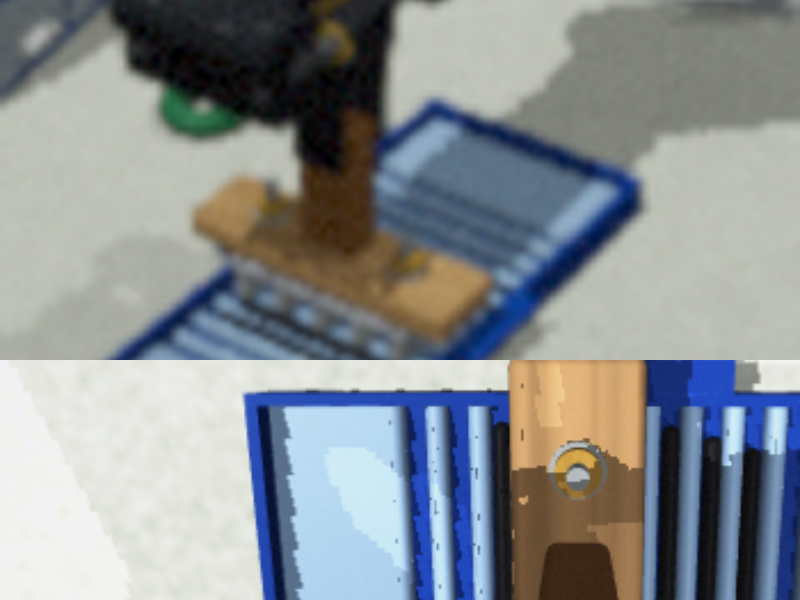

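carry_out:
  targets:
    - [[-1.5,0,0],[0,0,0]]
    - [[-1.5,0,0],[0,0,0]]
    - [[-1.5,0,0],[0,0,0]]
    - [[-1.5,0,0],[0,0,0]]

```text
time_s: 25.55
tool_pos: [0.5601, 0.1091, 0.0688]
tool_rot: [-90.0, -0.0, -99.6]
force: [-1.3, -2.7, 1.7]
grip_width: 0.0173
```

carry_out:
  targets:
    - [[-1.5,0,0],[0,0,0]]
    - [[-1.5,0,0],[0,0,0]]
    - [[-1.5,0,0],[0,0,0]]
    - [[-1.5,0,0],[0,0,0]]

```text
time_s: 25.95
tool_pos: [0.561, 0.1146, 0.0688]
tool_rot: [-90.0, -0.0, -99.7]
force: [0.1, -2.6, 1.8]
grip_width: 0.0174
```

```bash
python3 -c "
from h import *
pic('l9')"
```

```text
t 25.95 pos [0.561  0.1146 0.0688] rot [-9.001e+01 -4.000e-02 -9.965e+01] F [ 0.07 -2.55  1.83] T [-0.86  0.19 -0.03] w 0.0174 q7 -120.9 v 1.65
tray xy [ 2.2 35.4]
```

View pics/l9.png

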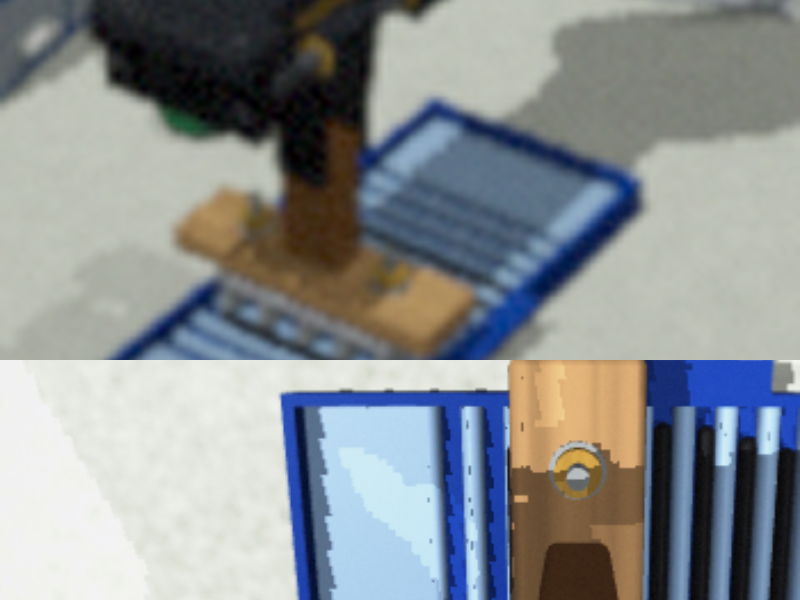

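carry_out:
  targets:
    - [[-1.5,0,0],[0,0,0]]
    - [[-1.5,0,0],[0,0,0]]
    - [[-1.5,0,0],[0,0,0]]

```text
time_s: 26.35
tool_pos: [0.5618, 0.1197, 0.0688]
tool_rot: [-90.0, 0.0, -99.6]
force: [0.2, -2.1, 0.9]
grip_width: 0.0176
```

carry_out:
  targets:
    - [[-1.5,0,0],[0,0,0]]
    - [[-1.5,0,0],[0,0,0]]
    - [[-1.5,0,0],[0,0,0]]

```text
time_s: 26.65
tool_pos: [0.5625, 0.124, 0.0688]
tool_rot: [-90.0, 0.0, -99.6]
force: [-1.0, -2.8, 1.0]
grip_width: 0.0175
```

```bash
python3 -c "
from h import *
pic('l10')"
```

```text
t 26.65 pos [0.5625 0.124  0.0688] rot [-90.     0.   -99.63] F [-1.01 -2.76  1.04] T [-0.69  0.13 -0.04] w 0.0175 q7 -121.9 v 1.71
tray xy [ 2.1 45. ]
```

View pics/l10.png

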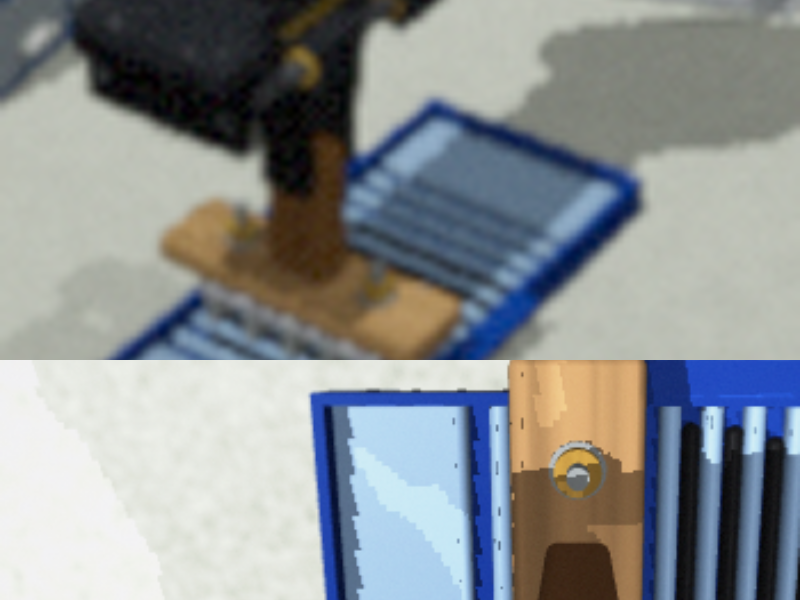

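carry_out:
  targets:
    - [[-1.5,0,0],[0,0,0]]
    - [[-1.5,0,0],[0,0,0]]
    - [[-1.5,0,0],[0,0,0]]
    - [[-1.5,0,0],[0,0,0]]
    - [[-1.5,0,0],[0,0,0]]

```text
time_s: 27.25
tool_pos: [0.5638, 0.1313, 0.0688]
tool_rot: [-90.0, -0.0, -99.6]
force: [-0.4, -2.1, 1.2]
grip_width: 0.0177
```

carry_out:
  targets:
    - [[-1.5,0,0],[0,0,0]]
    - [[-1.5,0,0],[0,0,0]]
    - [[-1.5,0,0],[0,0,0]]
    - [[-1.5,0,0],[0,0,0]]
    - [[-1.5,0,0],[0,0,0]]

```text
time_s: 27.75
tool_pos: [0.5651, 0.1388, 0.0688]
tool_rot: [-90.0, -0.0, -99.6]
force: [0.3, -3.1, 2.9]
grip_width: 0.0176
```

```bash
python3 -c "
from h import *
pic('l11')"
```

```text
t 27.75 pos [0.5651 0.1388 0.0688] rot [-90.    -0.   -99.63] F [ 0.26 -3.07  2.93] T [-0.69  0.16 -0.06] w 0.0176 q7 -123.5 v 1.63
tray xy [ 2.2 60. ]
```

View pics/l11.png

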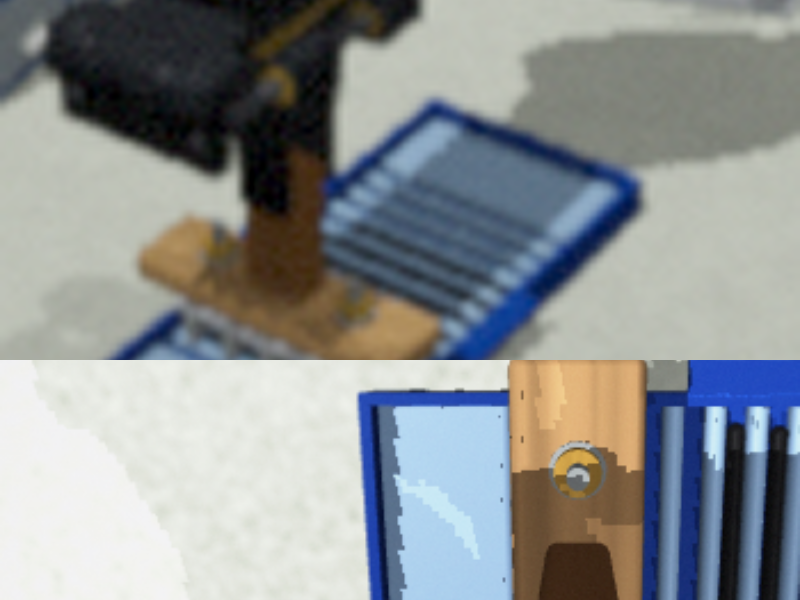

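```bash
python3 -c "
from h import *
w=env.read_camera('wrist'); cv2.imwrite('pics/m1.png',cv2.resize(w[60:240,180:460,::-1],None,fx=2.8,fy=2.8,interpolation=cv2.INTER_CUBIC))
w=env.read_camera('top'); cv2.imwrite('pics/m2.png',cv2.resize(w[170:260,180:320,::-1],None,fx=5,fy=5,interpolation=cv2.INTER_CUBIC))
"
```

View pics/m1.png

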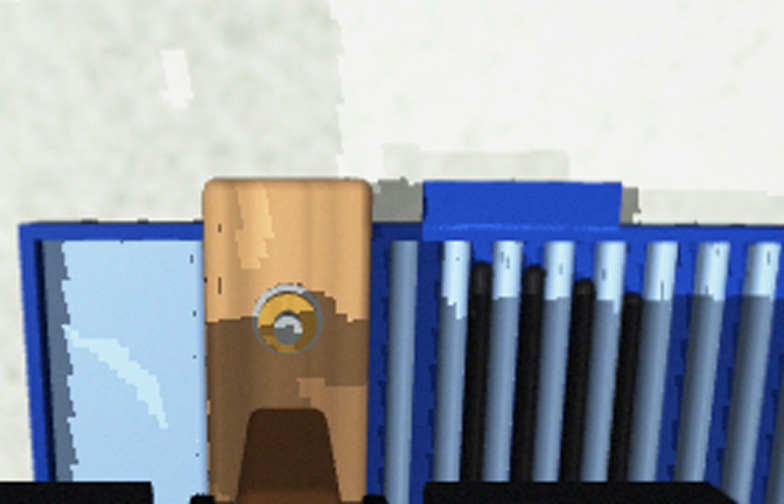

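View pics/m2.png

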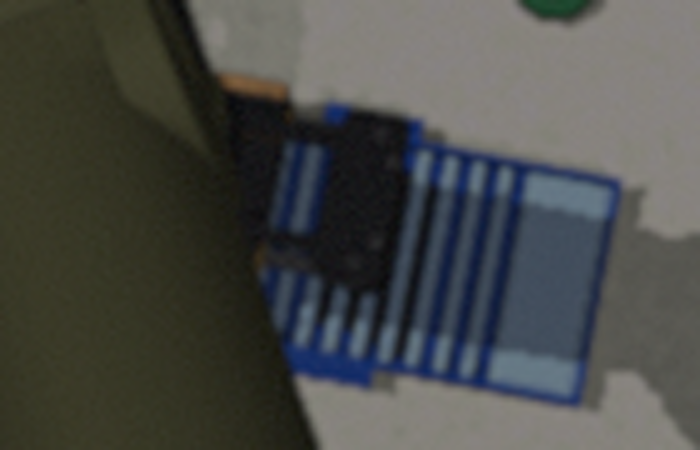

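carry_out:
  targets:
    - [[-1.5,0,0],[0,0,0]]
    - [[-1.5,0,0],[0,0,0]]
    - [[-1.5,0,0],[0,0,0]]
    - [[-1.5,0,0],[0,0,0]]

```text
time_s: 28.35
tool_pos: [0.5661, 0.1446, 0.0688]
tool_rot: [-90.0, -0.0, -99.6]
force: [-0.1, -3.2, 1.3]
grip_width: 0.0173
```

carry_out:
  targets:
    - [[-1.5,0,0],[0,0,0]]
    - [[-1.5,0,0],[0,0,0]]
    - [[-1.5,0,0],[0,0,0]]
    - [[-1.5,0,0],[0,0,0]]

```text
time_s: 28.75
tool_pos: [0.5671, 0.1506, 0.0688]
tool_rot: [-90.0, -0.0, -99.6]
force: [-0.7, -1.9, 1.4]
grip_width: 0.0177
```

```bash
python3 -c "
from h import *
st()
w=env.read_camera('wrist'); cv2.imwrite('pics/n1.png',cv2.resize(w[60:240,180:460,::-1],None,fx=2.8,fy=2.8,interpolation=cv2.INTER_CUBIC))
"
```

```text
t 28.75 pos [0.5671 0.1506 0.0688] rot [-90.    -0.   -99.63] F [-0.74 -1.87  1.45] T [-0.68  0.13 -0.02] w 0.0177 q7 -124.8 v 1.6
```

View pics/n1.png

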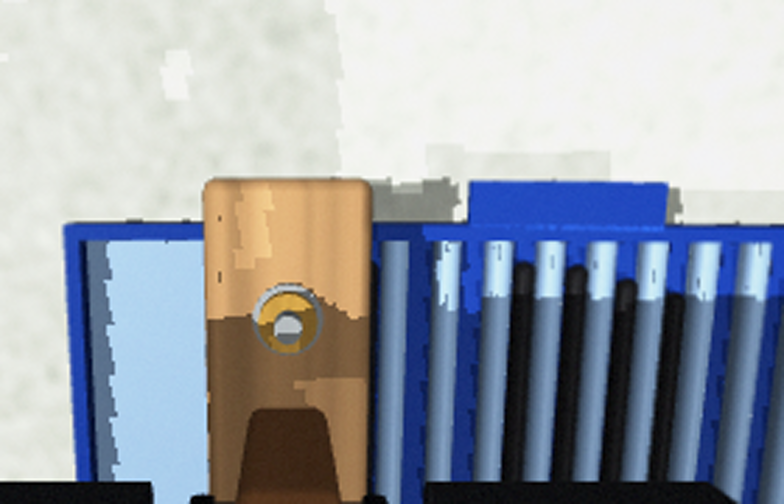

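carry_out:
  targets:
    - [[-1.5,0,0],[0,0,0]]
    - [[-1.5,0,0],[0,0,0]]
    - [[-1.5,0,0],[0,0,0]]
    - [[-1.5,0,0],[0,0,0]]
    - [[-1.5,0,0],[0,0,0]]
    - [[-1.5,0,0],[0,0,0]]

```text
time_s: 29.4
tool_pos: [0.5686, 0.1594, 0.0688]
tool_rot: [-90.0, -0.0, -99.6]
force: [0.4, -2.5, 1.8]
grip_width: 0.0174
```

carry_out:
  targets:
    - [[-1.5,0,0],[0,0,0]]
    - [[-1.5,0,0],[0,0,0]]
    - [[-1.5,0,0],[0,0,0]]
    - [[-1.5,0,0],[0,0,0]]
    - [[-1.5,0,0],[0,0,0]]
    - [[-1.5,0,0],[0,0,0]]

```text
time_s: 30.0
tool_pos: [0.5701, 0.1682, 0.0688]
tool_rot: [-90.0, -0.0, -99.6]
force: [-0.4, -2.7, 2.0]
grip_width: 0.0174
```

```bash
python3 -c "
from h import *
pic('o2')
w=env.read_camera('wrist'); cv2.imwrite('pics/o1.png',cv2.resize(w[60:240,180:460,::-1],None,fx=2.8,fy=2.8,interpolation=cv2.INTER_CUBIC))
"
```

```text
t 30.0 pos [0.5701 0.1682 0.0688] rot [-9.000e+01 -1.000e-02 -9.963e+01] F [-0.4  -2.66  2.01] T [-0.81  0.14 -0.02] w 0.0174 q7 -126.7 v 1.57
tray xy [ 2.3 89.8]
```

View pics/o1.png

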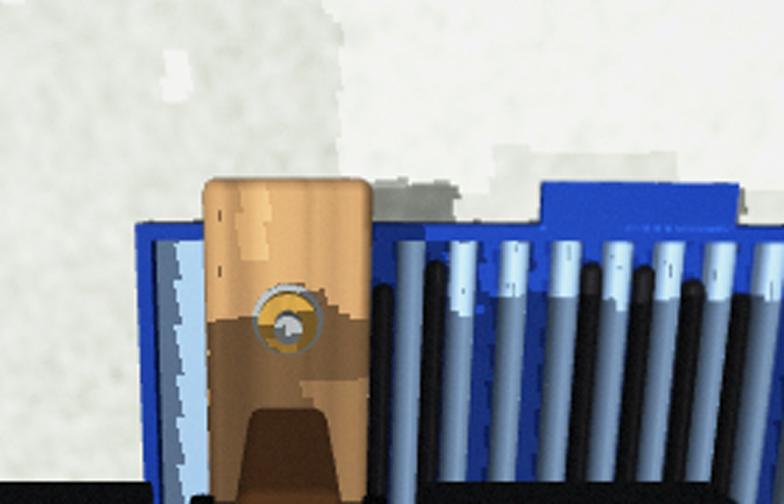

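carry_out:
  targets:
    - [[-1.5,0,0],[0,0,0]]
    - [[-1.5,0,0],[0,0,0]]
    - [[-1.5,0,0],[0,0,0]]
    - [[-1.5,0,0],[0,0,0]]
    - [[-1,0,0],[0,0,0]]
    - [[0,0,0],[0,0,0]]
    - [[0,0,0],[0,0,0]]
    - [[0,0,0],[0,0,0]]

```text
time_s: 30.95
tool_pos: [0.5713, 0.1754, 0.0689]
tool_rot: [-90.0, 0.0, -99.6]
force: [-0.1, -2.1, 1.9]
grip_width: 0.0173
```

```bash
python3 -c "
from h import *
pic('p2')
w=env.read_camera('wrist'); cv2.imwrite('pics/p1.png',cv2.resize(w[60:240,180:460,::-1],None,fx=2.8,fy=2.8,interpolation=cv2.INTER_CUBIC))
"
```

```text
t 30.95 pos [0.5713 0.1754 0.0689] rot [-8.999e+01  2.000e-02 -9.963e+01] F [-0.08 -2.07  1.9 ] T [-0.6   0.14  0.03] w 0.0173 q7 -127.4 v 0.11
tray xy [ 2.3 97.1]
```

View pics/p1.png

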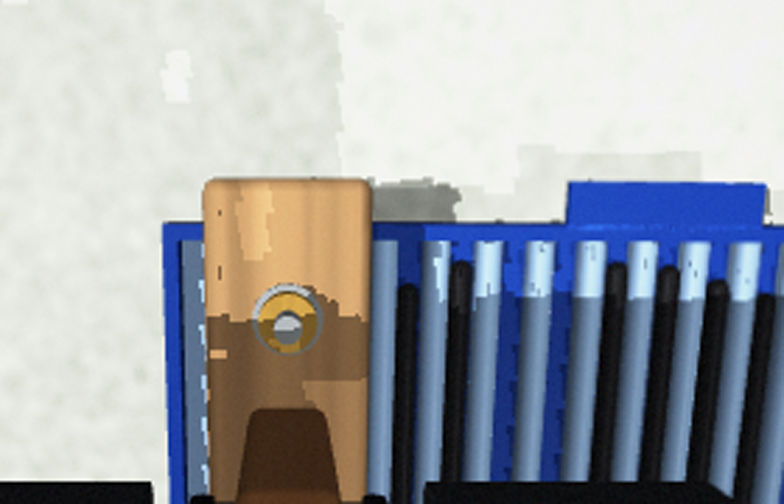

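View pics/p2.png

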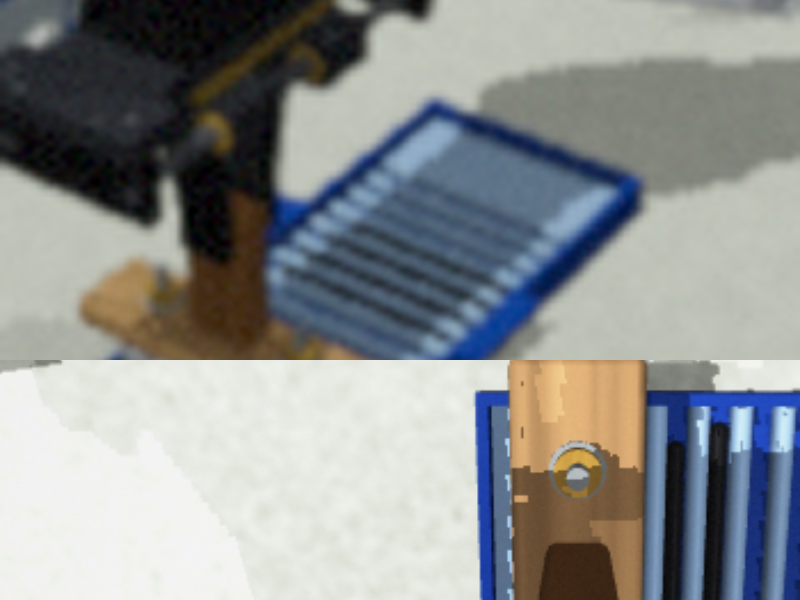

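carry_out:
  targets:
    - [[0,-3,0],[0,0,0]]
    - [[0,-8,0],[0,0,0]]
    - [[0,-15,0],[0,0,0]]
    - [[0,-18,0],[0,0,0]]
    - [[0,-18,0],[0,0,0]]
    - [[0,-18,0],[0,0,0]]
    - [[0,-15,0],[0,0,0]]
    - [[0,-10,0],[0,0,0]]
    - [[0,-2,0],[0,0,0]]
    - [[0,0,0],[0,0,0]]
    - [[0,0,0],[0,0,0]]

```text
time_s: 32.2
tool_pos: [0.5707, 0.1748, 0.1749]
tool_rot: [-90.1, -0.0, -99.6]
force: [0.3, 0.2, -2.7]
grip_width: 0.0174
```

```bash
python3 -c "
from h import *
o=st()
w=env.read_camera('wrist'); cv2.imwrite('pics/q1.png',w[:,:,::-1])
# after rotating to yaw -81.64:
R=Rn.from_euler('xyz',[-90,0,-81.64],degrees=True).as_matrix()
print(R.T@(np.array([.544,-.2482,.176])-o['tool_pos'])*1000, -81.64-o['tool_rot'][2])
"
```

```text
t 32.2 pos [0.5707 0.1748 0.1749] rot [-9.008e+01 -4.000e-02 -9.964e+01] F [ 0.3   0.23 -2.72] T [0.02 0.08 0.02] w 0.0174 q7 -125.2 v 0.31
[414.64556321  -1.13015302 -87.91389236] 17.9957522027144
```

View pics/q1.png

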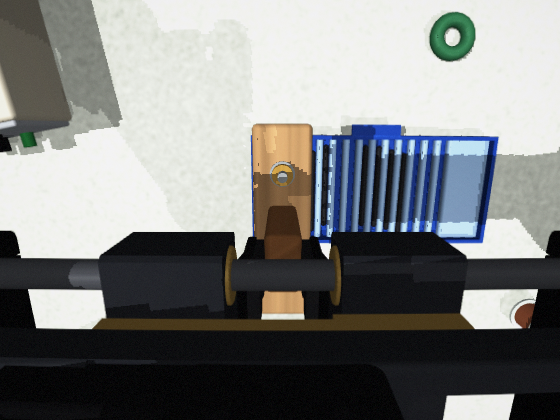

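carry_out:
  targets:
    - [[0,0,0],[0,-6,0]]
    - [[0,0,0],[0,-6,0]]
    - [[0,0,0],[0,-6,0]]
    - [[20,0,-4],[0,0,0]]
    - [[30,0,-6],[0,0,0]]
    - [[30,0,-7],[0,0,0]]
    - [[30,0,-6],[0,0,0]]
    - [[30,0,-6],[0,0,0]]
    - [[30,0,-7],[0,0,0]]

```text
time_s: 33.15
tool_pos: [0.5598, 0.0004, 0.175]
tool_rot: [-90.1, 0.0, -81.6]
force: [-0.2, 0.1, -3.0]
grip_width: 0.0177
```

carry_out:
  targets:
    - [[30,0,-6],[0,0,0]]
    - [[30,0,-6],[0,0,0]]
    - [[30,0,-7],[0,0,0]]
    - [[30,0,-6],[0,0,0]]
    - [[30,0,-6],[0,0,0]]
    - [[30,0,-7],[0,0,0]]
    - [[25,0,-5],[0,0,0]]
    - [[20,0,-4],[0,0,0]]
    - [[15,0,-3],[0,0,0]]
    - [[0,0,0],[0,0,0]]
    - [[0,0,0],[0,0,0]]
    - [[0,0,0],[0,0,0]]

```text
time_s: 34.35
tool_pos: [0.5463, -0.241, 0.1758]
tool_rot: [-90.0, 0.1, -81.5]
force: [-0.3, 0.8, -2.9]
grip_width: 0.0175
```

```bash
python3 -c "
from h import *
o=st()
print(intool(o,np.array([.544,-.2482,.176])-o['tool_pos']))
w=env.read_camera('wrist'); cv2.imwrite('pics/r1.png',w[:,:,::-1])
im=env.read_camera('side'); cv2.imwrite('pics/r2.png',cv2.resize(im[120:240,255:405,::-1],None,fx=5,fy=5,interpolation=cv2.INTER_CUBIC))
im=env.read_camera('top'); cv2.imwrite('pics/r3.png',cv2.resize(im[170:260,180:320,::-1],None,fx=5,fy=5,interpolation=cv2.INTER_CUBIC))
"
```

```text
t 34.35 pos [ 0.5463 -0.241   0.1758] rot [-8.999e+01  6.000e-02 -8.149e+01] F [-0.3   0.81 -2.87] T [0.05 0.   0.01] w 0.0175 q7 -63.5 v 0.36
[ 6.804287   -0.23249015 -3.36046519]
```

View pics/r1.png

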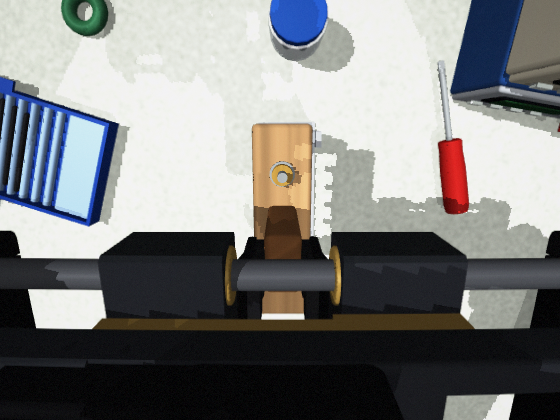

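View pics/r2.png

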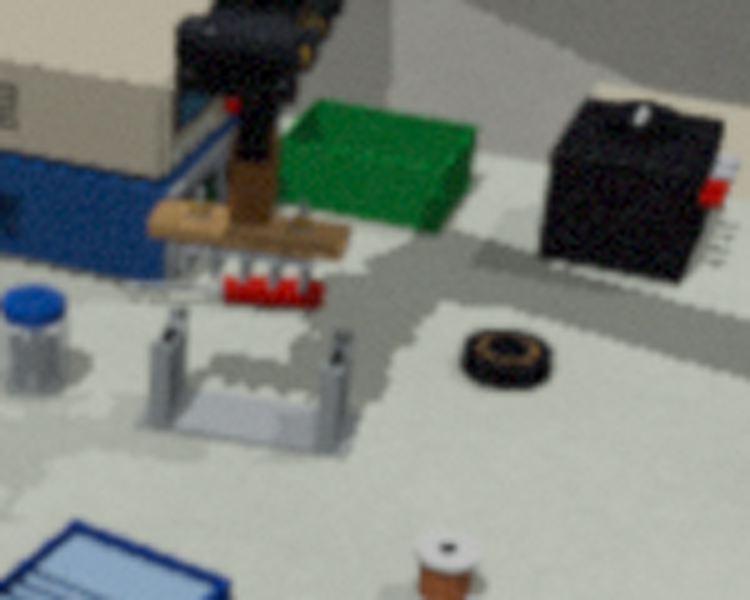

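View pics/r3.png

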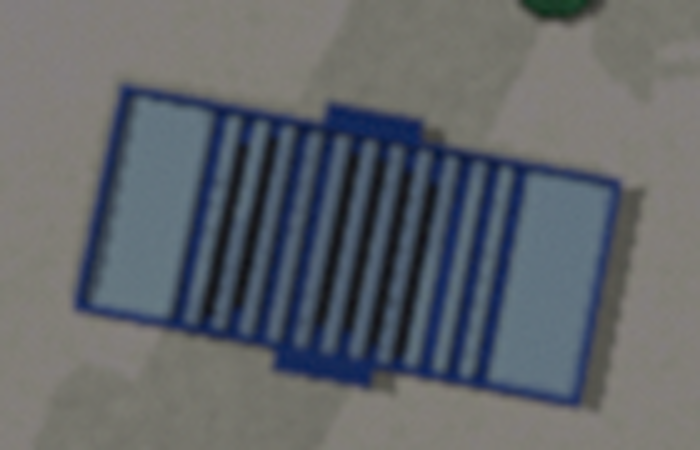

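carry_out:
  targets:
    - [[4,0,-2],[0,0.1,0]]
    - [[2.8,0,-1.4],[0,0,0]]
    - [[0,10,0],[0,0,0]]
    - [[0,15,0],[0,0,0]]
    - [[0,15,0],[0,0,0]]
    - [[0,5,0],[0,0,0]]
    - [[0,0,0],[0,0,0]]
    - [[0,0,0],[0,0,0]]
    - [[0,0,0],[0,0,0]]

```text
time_s: 35.4
tool_pos: [0.544, -0.2505, 0.1315]
tool_rot: [-89.9, -0.0, -81.7]
force: [0.5, 0.2, -2.6]
grip_width: 0.0175
```

```bash
python3 -c "
from h import *
o=st()
print(intool(o,np.array([.544,-.2482,.0918])-o['tool_pos']))
w=env.read_camera('wrist'); cv2.imwrite('pics/s1.png',cv2.resize(w[100:340,200:360,::-1],None,fx=2.5,fy=2.5))
"
```

```text
t 35.4 pos [ 0.544  -0.2505  0.1315] rot [-8.994e+01 -4.000e-02 -8.173e+01] F [ 0.55  0.21 -2.62] T [ 0.08  0.04 -0.03] w 0.0175 q7 -63.3 v 0.18
[-2.2866138  39.72596227  0.25921872]
```

View pics/s1.png

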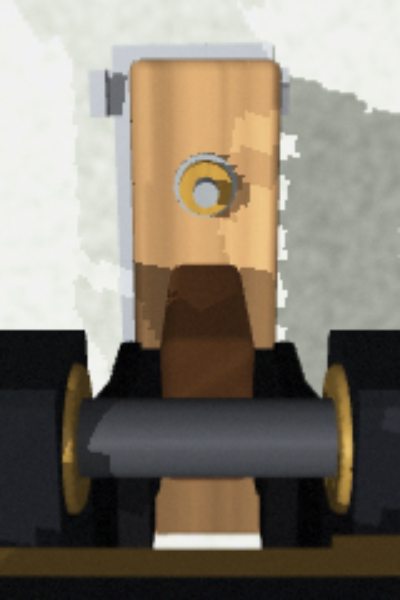

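carry_out:
  targets:
    - [[-2.2,0,0],[0,0,0]]
    - [[0,8,0],[0,0,0]]
    - [[0,8,0],[0,0,0]]
    - [[0,8,0],[0,0,0]]
    - [[0,6,0],[0,0,0]]
    - [[0,4,0],[0,0,0]]
    - [[0,2,0],[0,0,0]]
    - [[0,0,0],[0,0,0]]
    - [[0,0,0],[0,0,0]]

```text
time_s: 36.35
tool_pos: [0.5434, -0.2482, 0.0951]
tool_rot: [-90.0, -0.0, -81.7]
force: [-0.3, 0.4, -2.6]
grip_width: 0.0176
```

```bash
python3 -c "
from h import *
o=st()
print(intool(o,np.array([.544,-.2482,.0918])-o['tool_pos']))
w=env.read_camera('wrist'); cv2.imwrite('pics/t1.png',cv2.resize(w[100:340,200:360,::-1],None,fx=2.5,fy=2.5))
"
```

```text
t 36.35 pos [ 0.5434 -0.2482  0.0951] rot [-8.998e+01 -2.000e-02 -8.173e+01] F [-0.35  0.39 -2.62] T [ 0.01  0.01 -0.  ] w 0.0176 q7 -63.9 v 0.24
[0.07973882 3.31611401 0.61651242]
```

View pics/t1.png

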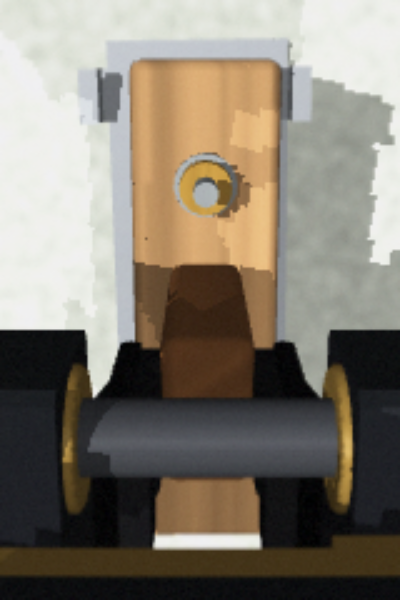

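Centred between the lugs. Lower the last 3 mm gently.

carry_out:
  targets:
    - [[0,1,0.6],[0,0,0]]
    - [[0,1,0],[0,0,0]]
    - [[0,0.5,0],[0,0,0]]
    - [[0,0,0],[0,0,0]]

```text
time_s: 36.8
tool_pos: [0.5437, -0.248, 0.0922]
tool_rot: [-90.0, 0.0, -81.7]
force: [0.9, 0.7, -2.5]
grip_width: 0.0173
```

carry_out:
  targets:
    - [[0,0.5,0],[0,0,0]]
    - [[0,0,0],[0,0,0]]

```text
time_s: 37.0
tool_pos: [0.5438, -0.2481, 0.0919]
tool_rot: [-90.0, -0.0, -81.7]
force: [0.7, -0.5, -2.8]
grip_width: 0.0178
```

carry_out:
  targets:
    - [[0,0.4,0],[0,0,0]]
    - [[0,0,0],[0,0,0]]

```text
time_s: 37.2
tool_pos: [0.5438, -0.2481, 0.0918]
tool_rot: [-90.0, -0.0, -81.7]
force: [-0.6, 0.1, 0.3]
grip_width: 0.0174
```

carry_out:
  targets:
    - [[0,0,0],[0,0,0]]
    - [[0,0,0],[0,0,0]]
    - [[0,0,0],[0,0,0]]
    - [[0,0,0],[0,0,0]]
    - [[0,0,0],[0,0,0]]
    - [[0,0,0],[0,0,0]]
    - [[0,0,0],[0,0,0]]
    - [[0,0,0],[0,0,0]]
    - [[0,0,0],[0,0,0]]
    - [[0,0,0],[0,0,0]]
  jaw: 1

```text
time_s: 38.2
tool_pos: [0.5437, -0.248, 0.0914]
tool_rot: [-90.0, -0.0, -81.7]
force: [0.7, -0.5, -0.2]
grip_width: 0.0851
```

carry_out:
  targets:
    - [[0,-5,0],[0,0,0]]
    - [[0,-10,0],[0,0,0]]
    - [[0,-20,0],[0,0,0]]
    - [[0,-20,0],[0,0,0]]
    - [[0,-20,0],[0,0,0]]
    - [[0,-20,0],[0,0,0]]
    - [[0,-20,0],[0,0,0]]
    - [[0,-20,0],[0,0,0]]
    - [[0,-5,0],[0,0,0]]
    - [[0,0,0],[0,0,0]]
    - [[0,0,0],[0,0,0]]
    - [[0,0,0],[0,0,0]]

```text
time_s: 39.4
tool_pos: [0.5431, -0.2478, 0.2302]
tool_rot: [-90.1, 0.1, -81.7]
force: [0.9, -0.4, 0.3]
grip_width: 0.0868
```

```bash
python3 -c "
from h import *
o=st()
w=env.read_camera('wrist'); cv2.imwrite('pics/u1.png',w[:,:,::-1])
im=env.read_camera('side'); cv2.imwrite('pics/u2.png',cv2.resize(im[150:290,205:375,::-1],None,fx=4,fy=4,interpolation=cv2.INTER_CUBIC))
"
```

```text
t 39.4 pos [ 0.5431 -0.2478  0.2302] rot [-9.010e+01  6.000e-02 -8.173e+01] F [ 0.86 -0.43  0.26] T [-0.04  0.02  0.02] w 0.0868 q7 -62.6 v 0.08
```

View pics/u1.png

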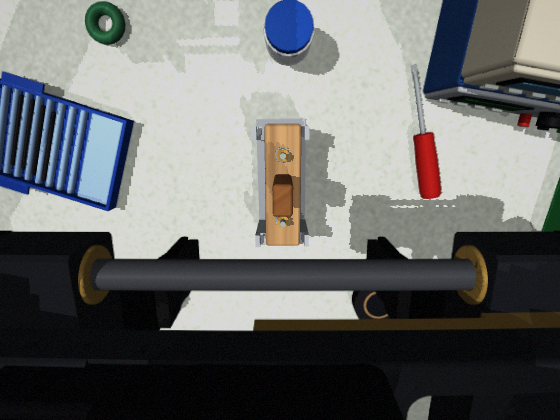

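View pics/u2.png

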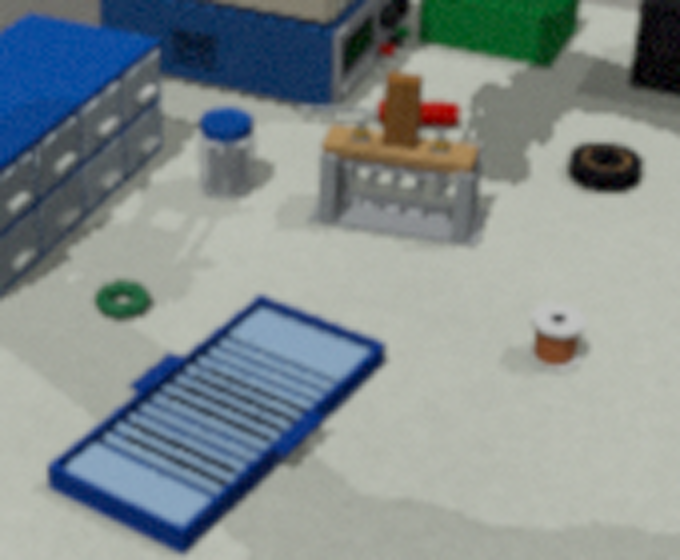

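The rake is on both saddles, centred and released. All six rods lie in grooves and the bystanders haven't moved, so I'm handing in.

```bash
python3 -c "
from cell import env
print(env.sign_off(), env.get_obs()['time_s'])"
```

```text
the job is handed in; nothing more can be done
the job is handed in; nothing more can be done
```

All six rods now lie in grooves, and the rake is back on both saddles of its stand, released. The job was handed in at about 39 s; sign-off gives no verdict.

- **Combing:** I gripped the rake by its handle and felt for the right-hand landing. First touch came with the TCP at about 0.070 m. One pass right to left, with roughly 3–5.5 N on the ribs, laid all four crooked rods down. Measured drag stayed below 4.5 N and no rod jammed.
- **Last checks:**
  - The top view, taken after the rake was lifted off the tray, shows six rods parallel in grooves. The final side view agrees.
  - The rake's head sits centred between the lugs.
  - The bystanders in view look unmoved. The multimeter was not in the last pictures, but the arm never went near it.
- **Uncertain:** The wrist force was noisy by about 0.5–1 N, so the contact forces are estimates. An early wrist picture taken while the arm was still moving put the rake 12 mm off; I retook it, and it then agreed with the other two cameras to about 3 mm.

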